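# Put the stitching and riveting things away

## Robot

A 6-joint arm with a two-finger parallel gripper is mounted at the origin on a cart in front of the work surface, level with it; the furniture and walls round the work are solid. World frame = base frame: x ahead of the robot, y to its left, z up, the work surface at z = 0. Lengths are in mm, angles in rad, forces in N, time in s.
With the tool pointing down it reaches from about 350 to 775 mm from the base axis. Payload 7.3 kg.
Tool frame: the origin (TCP) lies at the centre of the arm's flange, where the gripper is bolted on; the fingertips stand 178 mm ahead of it and the grasp point (between the pads) lies 159 mm ahead of it; z points along the fingers, y is the direction in which the jaws open and shut (so a half turn about z gives the same grasp; the last joint's range is limited). The gripper opens to 92 mm and grips with 3 to 60 N. Pads are 19 mm wide; open, the fingers measure 130 mm over their backs; the gripper's body (75 mm by 190 mm) begins 47 mm behind the grasp point.
Start: joints at [-1.45, 0.342, 1.524, -0, 1.275, -0.146], TCP at [138.434, -506.423, 404.741] pointing down, gripper open.
Joint ranges: [-2.53, 2.53], [-0.77, 2.02], [0.04, 2.7], [-1, 4.14], [0.28, 2.66], [-3.11, 3.11]. Speed limits (rad/s): [2.57, 2.57, 3.14, 3.14, 3.14, 3.14].

## Interface

Orientations are given as [roll, pitch, yaw] about the fixed x, y, z axes, in that order (R = Rz(yaw) Ry(pitch) Rx(roll)).
In Python, from plant import status, viewer, ticket gives the robot as it stands.
- The arm moves only by the tool play_rows, never from a script. Its argument "commands" is a list of rows, each an object with "offset": the shift along the tool's x, y, z in m, a list of three; "twist": the turn about the tool's z in degrees. A call has 1 to 5 rows; each row shifts and turns the commanded pose from where the row before left it, along the tool's axes as they then stand; what a row does not reach is not made up. A row lasts 1/10 s, in which the tool goes at most 50 mm and 8.59 degrees, less where a joint would pass 70% of its speed; a pose out of reach is approached as far as the arm can. A call with a gripper value outside its range is refused whole. "jaw" is the closure in counts, from 0 (fully open) to 255 (shut), set as the call begins (left out, the last holds). The fingers move at their own pace and stop on an object; the grip force is fixed at half the most. Time passes only in rows, so rows that do not move let the fingers close. It gives the time, the measured TCP pose, the force and the opening at its end, in the units of the state.
- status.get_obs(): the state, without advancing time (a new reading comes with each control period).
- viewer.capture(name): name is "scene" or "top" or "wrist"; returns the picture (480x640x3 uint8, red, green, blue); there is no depth.
- viewer.camera_params(name): a dict with "fov_y" (degrees; the focal length in pixels is half the picture's height over the tangent of half this angle, whatever the lens; pixels are square), "cx", "cy" (the principal point, pixels), "D" ([k1, k2, p1, p2, k3] as OpenCV has them; the pictures are not rectified), "rvec" (rotation vector, rad) and "tvec" (3), from world to camera coordinates, as OpenCV has them; the wrist camera has in their place "T_tool_cam" (4x4, takes a point from camera to tool coordinates, whose origin is the TCP and whose axes are the flange's). Camera axes: x right, y down, z forward; pixel columns grow to the right and rows downward; lengths in mm; the calibration is good to about 2 mm. A picture is of the moment at which its call begins: read the wrist's pose just before it. camera_params takes no time and is no camera call.
- ticket.close_job(): hands the job in, once; it reports no verdict.
The state is a dict: "time": time; "joint_positions": joint angles; "dq": joint speeds; "tau": joint torques, N m; "tool_pos": TCP position; "tcp_rot": TCP orientation; "contact_force": force on the tool from outside, world axes, zero at the start; "moment": the same for the moment, N m; "grip_width": finger opening in mm.
Only numpy, scipy, OpenCV 4.12 (cv2) and the standard library are available. Lean on these libraries where they do the work, as an engineer would, in place of code of your own. Each camera call takes 0.05 s, during which the arm holds its last target.

## Task

Put the stitching and riveting things away in the open drawer: stand the two thread spools upright in the round wells, one in each; stand the jar of rivets and the round steel anvil upright in the square pockets, one in each; and lay the bone folder flat in the long trough. Then push the drawer fully shut with everything still in its place.

Things in the scene. Friction and masses are not known exactly. Their poses are not given: they have to be found in the camera images.
- tall_spool_center (a point): The taller thread spool, standing upright: natural thread between two brown wooden flanges, 39 mm across, 45 mm high, 45 g. The point is its centre, 22.5 mm above its underside; z up.
- short_spool_center (a point): The shorter thread spool, standing upright: tan thread between two white flanges, 35 mm across, 40 mm high, 35 g. The point is its centre, 20 mm above its underside; z up.
- rivet_jar_center (a point): Clear screw jar with a flat black lid, brass rivets inside, standing upright: 55 mm across the lid (glass 52 mm), 55 mm high with its lid, the lid being the top 11 mm; about 110 g. The point is its centre, 27.5 mm above its underside; z up.
- anvil_center (a point): Round steel setting anvil, a plain disc lying flat: 43 mm across, 18 mm high, 160 g. The point is its centre, 9 mm above its underside; z up.
- bone_folder_center (a point): Bone folder: flat off-white blade lying on the bench, 156 mm long, 24 mm at its widest, 9 mm thick, 30 g. The point is its centre, 4.5 mm above its underside; this frame's x axis runs along its length, y across it, z up.
- bored_insert: Loose wooden lift-out insert lying in the drawer: a block 184 mm (x) by 80 mm (y) by 22 mm high with two round wells, 50 mm across and 18 mm deep, their centres at x = -45 and +45 mm, y = 0. Origin: centre of its underside, z up. -x points to the drawer's front.
- pocket_insert: Loose wooden lift-out insert lying in the drawer: a felted tray 184 mm (x) by 80 mm (y) by 12 mm high, a cross wall making two nearly square pockets, each 86 mm (x) by 72 mm (y) inside, 8 mm deep, centres at x = -45 and +45 mm, y = 0; floor 4 mm above its underside. Origin: centre of its underside, z up. -x points to the drawer's front.
- trough_insert: Loose wooden lift-out insert lying in the drawer: an undivided felted tray, 184 mm (x) by 80 mm (y) by 14 mm high, one trough 176 mm (x) by 72 mm (y) inside and 10 mm deep; floor 4 mm above its underside. Origin: centre of its underside, z up. -x points to the drawer's front.
- drawer (a joint): How far the drawer of the low wooden bench chest is pulled out towards the robot, m: 0 shut, 0.195 the stop; it starts out by 0.19, slides with about 2 N of friction and stays where it is left. The chest stands fixed on the bench, 96 mm high, 288 mm wide. The drawer's bottom, on which the inserts lie side by side, is 17 mm above the bench; its side walls reach 47 mm, its front board 90 mm above the bench.
- drawer_handle (a point): Middle of the brass bar pull on the drawer's front, 52 mm above the bench; the bar is 10 mm thick and 110 mm long, level, and its middle line stands 40 mm before the drawer's inside, 24 mm off the front board. This frame's x axis is the direction in which the drawer shuts, y to the left along the bar, z up.
Mind the look-alikes: they are no part of the job. Leave any green or orange look-alike of the part that bears tall_spool_center alone.

How it is judged:
By the outcome, as a careful person would: the job done as asked, in the order asked, and still so for the second after the job is handed in, with the robot touching nothing.
It also fails if it takes over 131 s, if anything falls off the work surface, if the arm or the gripper's body presses on something with over 40 N, if the wrist force passes 120 N, or if a joint passes its speed limit or range.

## Working session

There is one attempt and no reset: what is moved stays moved. The work goes in short steps, Python scripts to look and compute and a tool call to move; the robot and the scene stay as the last step left them, time stands still between calls to the robot, and variables do not carry over. Pictures are saved under pics/ and viewed, and the job is handed in when it is done.

Besides the shell and the picture viewer there is one more tool, called after "Call:" as name(argument=value, ...), one argument or row to a line, values as JSON. play_rows: Moves the arm, as the interface text tells. Its arguments: {"type":"object","properties":{"commands":{"type":"array"},"jaw":{"type":"number"}},"required":["commands"]}

```bash
ls; mkdir -p pics; python3 - <<'E'
from plant import status, viewer
import cv2
o=status.get_obs()
print(o)
for n in ("scene","top","wrist"):
    p=viewer.camera_params(n); print(n,p)
    im=viewer.capture(n); cv2.imwrite(f"pics/{n}0.png",im[:,:,::-1])
E
```

```text
pics
{'time': 0.0, 'joint_positions': array([-1.45003463e+00,  3.42736097e-01,  1.52503218e+00, -1.39566185e-05,
        1.27542892e+00, -1.46023036e-01]), 'dq': array([ 0.0008864 ,  0.00059156,  0.0007326 , -0.0003713 , -0.00027469,
        0.00071908]), 'tau': array([ 1.94238901e-04, -4.31236589e+01, -2.44219226e+01,  7.18345447e-02,
        5.58101234e-02, -1.35846203e-04]), 'tool_pos': array([ 138.39713007, -506.28283253,  404.03252172]), 'tcp_rot': array([-3.14000325e+00, -2.20263592e-04,  2.66788628e-01]), 'contact_force': array([-0.52816362, -0.02973146,  0.1596476 ]), 'moment': array([-0.01890133,  0.04069076,  0.0091335 ]), 'grip_width': 91.67338518829433}
scene {'fov_y': 48.56931356480703, 'cx': 318.09621404160595, 'cy': 237.20176441938193, 'D': array([0.02674513, 0.        , 0.        , 0.        , 0.        ]), 'rvec': array([ 2.44878199,  0.86110777, -0.24162497]), 'tvec': array([-327.50393242, -363.24486042, 1355.41753171])}
top {'fov_y': 53.692228066613495, 'cx': 323.60713024032134, 'cy': 235.74060941297319, 'D': array([-0.03482578,  0.        ,  0.        ,  0.        ,  0.        ]), 'rvec': array([ 2.16054088, -2.09857027,  0.23122466]), 'tvec': array([-194.68553766,  555.6531261 , 1112.29812421])}
wrist {'fov_y': 60.986990445145324, 'cx': 320.82017357405084, 'cy': 232.22208225386353, 'D': array([-0.01318551,  0.        ,  0.        ,  0.        ,  0.        ]), 'T_tool_cam': array([[ 2.24355796e-04, -9.55579992e-01, -2.94731792e-01,
         7.86338283e+01],
       [ 9.99999955e-01,  2.73761692e-04, -1.26370522e-04,
         3.30062793e-01],
       [ 2.01443416e-04, -2.94731750e-01,  9.55580010e-01,
         1.98593426e+01],
       [ 0.00000000e+00,  0.00000000e+00,  0.00000000e+00,
         1.00000000e+00]])}
```

View pics/scene0.png

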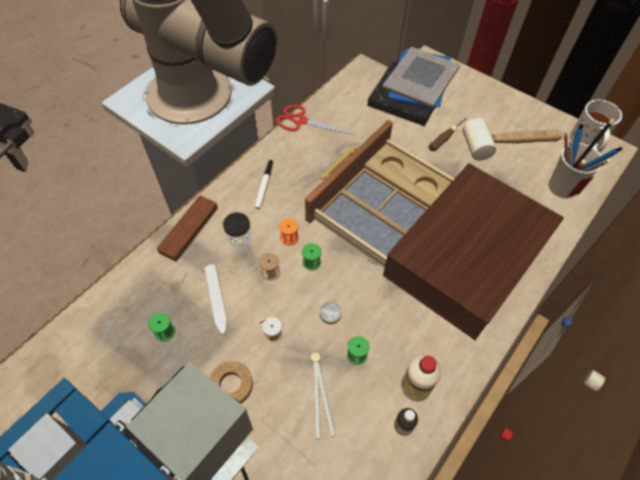

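View pics/top0.png

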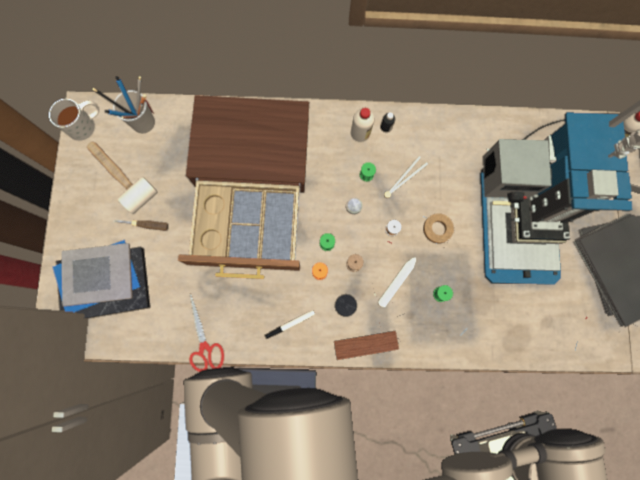

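View pics/wrist0.png

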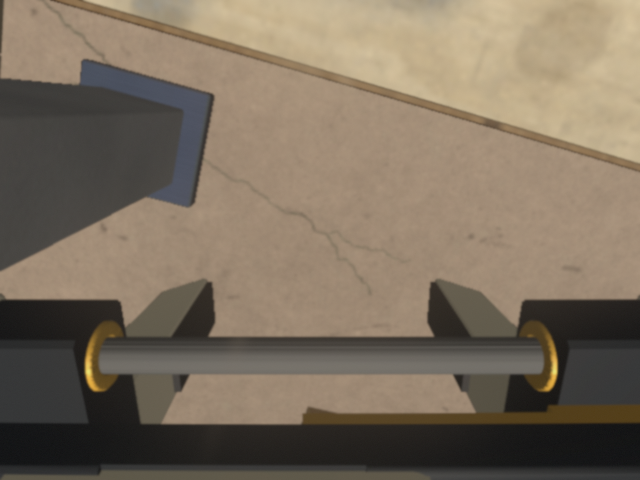

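Scene: jar lid (235,223), tall spool (268,263), short spool (272,327), anvil (331,312), folder (215,298). In top: jar (346,305), tall spool (355,262), short (394,227), anvil (354,206), folder (397,282). The drawer has the bored insert on the left, pockets in the middle and the trough on the right. The green and orange spools are look-alikes.

```bash
cat > h.py <<'E'
import numpy as np, cv2
from plant import status, viewer
from scipy.spatial.transform import Rotation as Rn
def cam(n,obs=None):
    p=viewer.camera_params(n); f=240/np.tan(np.radians(p['fov_y'])/2)
    K=np.array([[f,0,p['cx']],[0,f,p['cy']],[0,0,1]])
    if n=='wrist':
        T=np.eye(4); T[:3,:3]=Rn.from_euler('xyz',obs['tcp_rot']).as_matrix(); T[:3,3]=obs['tool_pos']
        W=np.linalg.inv(T@p['T_tool_cam']); R=W[:3,:3]; t=W[:3,3]
    else:
        R=cv2.Rodrigues(p['rvec'])[0]; t=np.array(p['tvec'])
    return K,np.array(p['D']),R,t
def ray(c,uv):
    K,D,R,t=c; q=cv2.undistortPoints(np.array([[uv]],float),K,D)[0,0]
    return -R.T@t, R.T@np.array([q[0],q[1],1])
def atz(c,uv,z):
    o,d=ray(c,uv); return o+d*(z-o[2])/d[2]
def tri(c1,u1,c2,u2):
    o1,d1=ray(c1,u1);o2,d2=ray(c2,u2)
    d1/=np.linalg.norm(d1);d2/=np.linalg.norm(d2)
    s=np.linalg.lstsq(np.c_[d1,-d2],o2-o1,rcond=None)[0]
    a=o1+s[0]*d1;b=o2+s[1]*d2
    return (a+b)/2,np.linalg.norm(a-b)
def proj(c,P):
    K,D,R,t=c; return cv2.projectPoints(np.atleast_2d(np.array(P,float)),cv2.Rodrigues(R)[0],t,K,D)[0][:,0]
def crop(im,x0,y0,x1,y1,k,name):
    cv2.imwrite(name,cv2.resize(im[y0:y1,x0:x1],None,fx=k,fy=k,interpolation=cv2.INTER_CUBIC))
E
python3 - <<'E'
from h import *
t=cv2.imread('pics/top0.png');s=cv2.imread('pics/scene0.png')
crop(t,320,170,460,330,4,'pics/topA.png');crop(t,170,165,320,285,5,'pics/topB.png')
crop(s,190,190,360,350,4,'pics/scA.png');crop(s,290,110,470,280,4,'pics/scB.png')
ct,cs=cam('top'),cam('scene')
for n,a,b in [('tall',(355,262),(268,258)),('short',(394,227),(272,324)),('jar',(346,305),(235,223)),('anv',(354,206),(331,312)),('fold',(397,282),(215,298))]:
    print(n,*[np.round(x,1) for x in tri(ct,a,cs,b)])
E
```

```text
tall [ 498.7 -256.7   54.6] 0.8
short [ 592.1 -353.6   45.2] 2.8
jar [ 393.2 -237.    55.7] 0.7
anv [ 652.5 -254.9   11.2] 3.7
fold [ 456.9 -369.6    5.3] 1.5
```

View pics/topA.png

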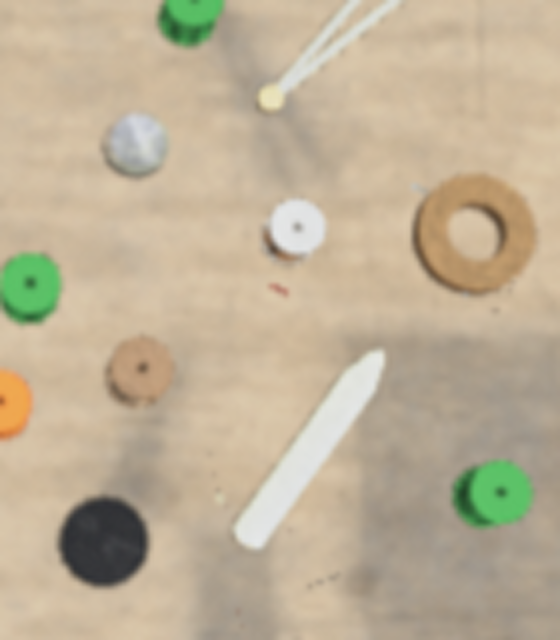

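View pics/topB.png

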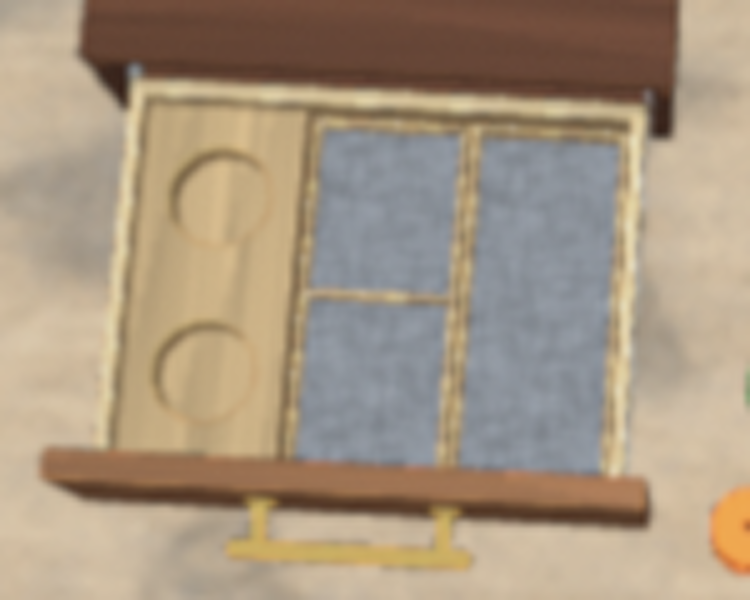

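View pics/scA.png

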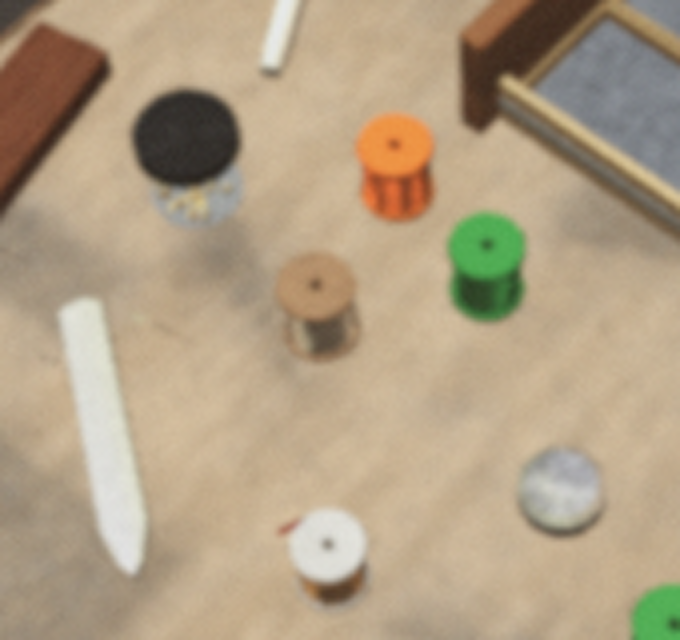

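View pics/scB.png

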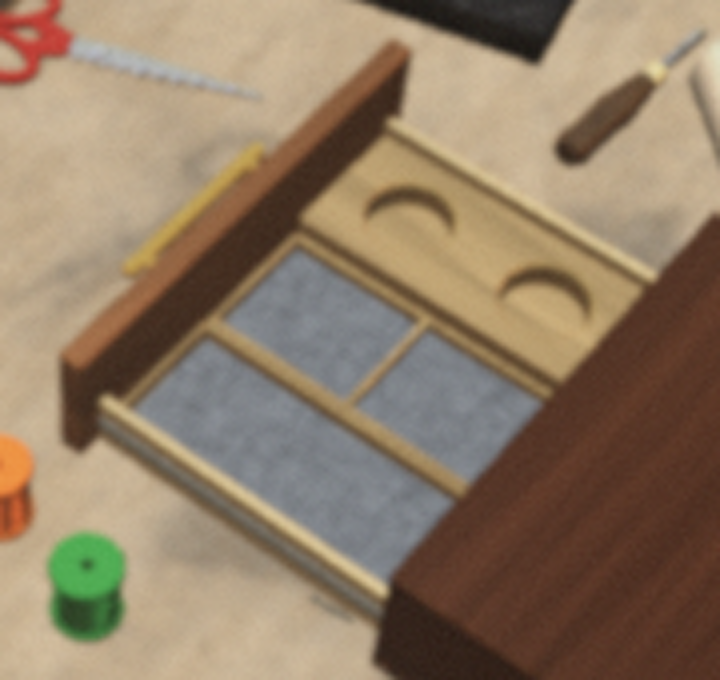

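```bash
python3 - <<'E'
from h import *
ct,cs=cam('top'),cam('scene')
A=lambda X,Y:(320+(X+.5)/4-.5,170+(Y+.5)/4-.5)
B=lambda X,Y:(170+(X+.5)/5-.5,165+(Y+.5)/5-.5)
SA=lambda X,Y:(190+(X+.5)/4-.5,190+(Y+.5)/4-.5)
SB=lambda X,Y:(290+(X+.5)/4-.5,110+(Y+.5)/4-.5)
print('cams',-ct[2].T@ct[3],-cs[2].T@cs[3])
for n,a,b,z in [('tall',A(143,368),SA(315,285),45),('short',A(297,227),SA(327,545),40),('jar',A(104,541),SA(187,137),55),('anv',A(136,143),SA(562,488),18),
 ('tip',A(376,356),SA(132,572),5),('butt',A(250,540),SA(82,303),5),
 ('wallL',B(308,290),SB(432,322),29),('wallR',B(450,298),SB(350,402),29),
 ('handL',B(228,549),SB(262,150),52),('handR',B(470,561),SB(130,270),52),
 ('FrontL',B(42,452),SB(405,42),90),('FrontR',B(648,480),SB(65,355),90),
 ('chestR',B(672,25),SB(395,585),96)]:
    P,e=tri(ct,a,cs,b); print(n,P.round(1),round(e,1),'atz',atz(ct,a,z)[:2].round(1),atz(cs,b,z)[:2].round(1))
for n,a,z in [('well_back',B(220,198),39),('well_front',B(205,373),39),('boredTL',B(147,100),39),('boredTR',B(308,110),39)]: print(n,atz(ct,a,z).round(1))
E
```

```text
cams [ 335.77975793 -155.29806369 1202.91081873] [ 895.95589445 -605.78812233  952.17967091]
tall [ 500.5 -258.3   47.6] 0.6 atz [ 500.7 -258.8] [ 499.6 -257.1]
short [ 593.5 -355.    41.9] 0.2 atz [ 594.  -355.3] [ 592.8 -354.5]
jar [ 394.2 -235.8   51.8] 0.8 atz [ 393.7 -235.9] [ 396.2 -236.8]
anv [ 652.3 -254.9   13.6] 0.4 atz [ 651.  -254.7] [ 653.6 -256.4]
tip [ 518.5 -412.4    4.8] 0.6 atz [ 518.6 -412.1] [ 518.4 -412.7]
butt [ 400.2 -328.2   14.1] 4.4 atz [ 399.4 -331.3] [ 396.9 -323.8]
wallL [593.6  56.2  30.6] 2.9 atz [592.9  55.5] [594.   58.7]
wallR [590.8 -16.2  32.9] 1.7 atz [591.1 -16.4] [590. -13.]
handL [458.6  82.5  51.6] 1.3 atz [458.1  81.9] [459.1  82.7]
handR [456.3 -35.1  56.6] 2.7 atz [455.8 -35.6] [454.8 -31. ]
FrontL [495.7 162.4  96.8] 1.6 atz [497.2 165. ] [492.1 167.8]
FrontR [ 489.4 -123.8  102.7] 4.7 atz [ 492.8 -121.6] [ 481.9 -118.5]
chestR [ 700.8 -133.3  120.3] 20.1 atz [ 716.5 -125.3] [ 688.9 -128.3]
well_back [636.8 101.1  39. ]
well_front [546.8 102.1  39. ]
boredTL [687.1 141.9  39. ]
boredTR [684.5  59.8  39. ]
```

```bash
cat > go.py <<'E'
import sys
from h import *
# go.py x y ztip yawdeg : remaining shift in tool axes (m) and twist; offsets valid with current yaw and with target yaw
x,y,z,w=map(float,sys.argv[1:5])
o=status.get_obs();p=o['tool_pos'];psi=o['tcp_rot'][2]
d=np.array([x,y,z+178])-p; tw=-((w-np.degrees(psi)+180)%360-180)
def loc(a): return np.array([np.cos(a)*d[0]+np.sin(a)*d[1],np.sin(a)*d[0]-np.cos(a)*d[1],-d[2]])/1000
print('t',round(o['time'],2),'tcp',p.round(1),'tip',round(p[2]-178,1),'rpy',np.degrees(o['tcp_rot']).round(1),'grip',round(o['grip_width'],1))
print('now-yaw',loc(psi).round(4),'at target yaw',loc(np.radians(w)).round(4),'twist',round(tw,2),'len',np.linalg.norm(d).round())
E
python3 - <<'E'
from h import *
ct=cam('top')
A=lambda X,Y:(320+(X+.5)/4-.5,170+(Y+.5)/4-.5)
for n,a in [('orange',A(0,402)),('green',A(30,283)),('green2',A(195,0)),('green3',A(502,492))]: print(n,atz(ct,a,45).round())
E
```

```text
orange [ 477. -171.   45.]
green [ 552. -188.   45.]
green2 [ 740. -289.   45.]
green3 [ 431. -481.   45.]
```

Call:
play_rows(
  commands=[
    {"offset":[0,0,0],"twist":7.65},
    {"offset":[0,0,0],"twist":7.65},
    {"offset":[0.037,-0.029,0],"twist":0},
    {"offset":[0.037,-0.029,0],"twist":0},
    {"offset":[0.037,-0.029,0],"twist":0},
  ],
)

```text
time: 0.65
tool_pos: [250.2, -418.4, 404.4]
tcp_rot: [-3.141, 0.0, -0.002]
contact_force: [1.2, -0.0, -0.2]
grip_width: 91.9
```

Call:
play_rows(
  commands=[
    {"offset":[0.037,-0.029,0],"twist":0},
    {"offset":[0.037,-0.029,0],"twist":0},
    {"offset":[0.037,-0.029,0],"twist":0},
    {"offset":[0.037,-0.029,0],"twist":0},
    {"offset":[0,0,0],"twist":0},
  ],
)

```text
time: 1.15
tool_pos: [400.7, -300.1, 404.5]
tcp_rot: [-3.14, -0.001, 0.006]
contact_force: [-0.3, -1.3, -0.4]
grip_width: 92.0
```

```bash
python3 - <<'E'
from h import *
import json
o=status.get_obs(); im=viewer.capture('wrist'); cv2.imwrite('pics/w1.png',im[:,:,::-1])
np.savez('w1.npz',tool_pos=o['tool_pos'],tcp_rot=o['tcp_rot']); print(o['tool_pos'],o['tcp_rot'],o['dq'].round(3))
E
```

```text
[ 400.65396821 -300.05515612  404.52631922] [-3.14032005e+00 -1.12056993e-03  5.91352410e-03] [-0.091 -0.008  0.017 -0.051 -0.001 -0.081]
```

View pics/w1.png

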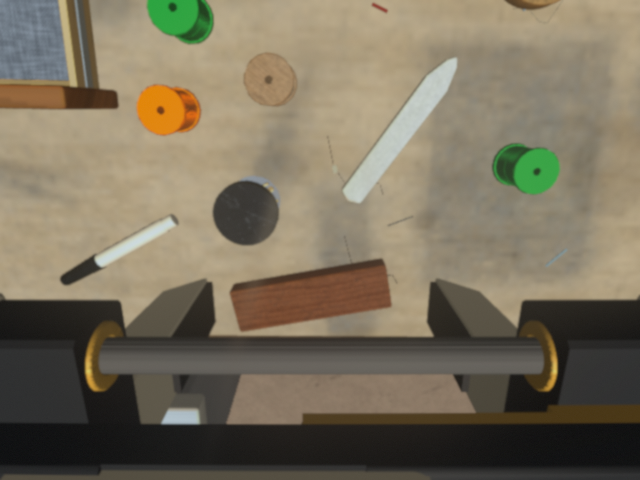

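Wrist view: tall spool hole (268,80), jar lid (246,212), folder tip (455,60), butt end (350,197).

```bash
python3 - <<'E'
from h import *
o=np.load('w1.npz'); cw=cam('wrist',o);ct,cs=cam('top'),cam('scene')
A=lambda X,Y:(320+(X+.5)/4-.5,170+(Y+.5)/4-.5)
SA=lambda X,Y:(190+(X+.5)/4-.5,190+(Y+.5)/4-.5)
for n,u,a,s,z in [('tall',(268,80),A(143,368),SA(315,285),45),('jar',(246,212),A(104,541),SA(187,137),55),('tip',(456,58),A(378,352),SA(132,574),5),('butt',(350,198),A(248,540),SA(78,303),5)]:
    print(n,atz(cw,u,z)[:2].round(1),*[np.round(k,1) for k in tri(cw,u,ct,a)],*[np.round(k,1) for k in tri(cw,u,cs,s)])
im=cv2.imread('pics/w1.png')
hsv=cv2.cvtColor(im,cv2.COLOR_BGR2HSV); m=((hsv[...,1]<60)&(hsv[...,2]>150)).astype('uint8'); m[:,:330]=0;m[220:]=0;m[:,480:]=0;m[:45]=0
n,l,st,_=cv2.connectedComponentsWithStats(m); i=1+st[1:,4].argmax(); c=max(cv2.findContours((l==i).astype('uint8'),0,1)[0],key=cv2.contourArea)[:,0]
P=np.array([atz(cw,q,9)[:2] for q in c.astype(float)]);r=cv2.minAreaRect(P.astype('float32'));print('folder rect',r)
E
```

```text
tall [ 499.6 -258.2] [ 499.8 -258.6   49.1] 0.8 [ 499.8 -257.9   45.9] 1.0
jar [ 395.4 -237.8] [ 393.9 -236.5   48.8] 0.4 [ 395.7 -237.2   54.8] 1.4
tip [ 521.  -416.3] [ 517.8 -408.1   30.8] 1.0 [ 520.8 -414.6    9.7] 0.7
butt [ 397.  -327.9] [ 399.  -327.9   15.2] 1.4 [ 398.7 -327.2   11.8] 0.5
folder rect ((452.7408142089844, -372.9800720214844), (73.03497314453125, 161.4365997314453), 53.947654724121094)
```

Call:
play_rows(
  commands=[
    {"offset":[0.0248,-0.0105,0.039],"twist":0},
    {"offset":[0.0248,-0.0105,0.039],"twist":0},
    {"offset":[0.0248,-0.0105,0.039],"twist":0},
    {"offset":[0.0248,-0.0105,0.039],"twist":0},
    {"offset":[0,0,0],"twist":0.3},
  ],
  jaw=85,
)

```text
time: 1.7
tool_pos: [496.4, -260.6, 242.6]
tcp_rot: [-3.135, 0.009, -0.005]
contact_force: [-0.6, -0.1, -0.7]
grip_width: 61.8
```

```bash
cat > snap.py <<'E'
import sys
from h import *
n=sys.argv[1]
o=status.get_obs(); im=viewer.capture('wrist'); cv2.imwrite(f'pics/{n}.png',im[:,:,::-1])
np.savez(n+'.npz',tool_pos=o['tool_pos'],tcp_rot=o['tcp_rot']); print(o['time'],o['tool_pos'].round(1),np.degrees(o['tcp_rot']).round(2),round(o['grip_width'],1),o['contact_force'].round(1))
E
python3 snap.py w2; python3 go.py 499.8 -258.2 25 0
```

```text
1.7 [ 496.4 -260.6  242.6] [-179.64    0.5    -0.27] 61.8 [-0.6 -0.1 -0.7]
t 1.75 tcp [ 496.1 -261.6  245.6] tip 67.6 rpy [-179.8    0.3   -0.3] grip 61.6
now-yaw [ 0.0037 -0.0034  0.0426] at target yaw [ 0.0037 -0.0034  0.0426] twist -0.3 len 43.0
```

View pics/w2.png

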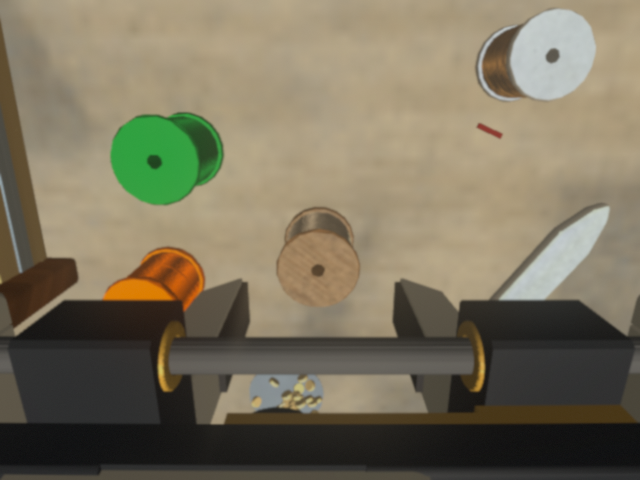

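Spool hole (318,270) centred between fingers; short spool at (553,56).

```bash
python3 - <<'E'
from h import *
o=np.load('w2.npz'); cw=cam('wrist',o)
print(atz(cw,(318,270),45),atz(cw,(553,56),40))
E
```

```text
[ 500.0084881  -258.69705634   45.        ] [ 593.21571271 -356.35098028   40.        ]
```

Call:
play_rows(
  commands=[
    {"offset":[0.002,-0.002,0.021],"twist":-0.3},
    {"offset":[0.0015,-0.001,0.0215],"twist":0},
    {"offset":[0,0,0],"twist":0},
  ],
)

```text
time: 2.05
tool_pos: [498.8, -259.5, 205.9]
tcp_rot: [-3.141, 0.002, -0.002]
contact_force: [0.3, -0.4, -0.3]
grip_width: 61.3
```

```bash
python3 go.py 499.8 -258.2 25 0
```

```text
t 2.05 tcp [ 498.8 -259.5  205.9] tip 27.9 rpy [-1.8e+02  1.0e-01 -1.0e-01] grip 61.3
now-yaw [ 0.001  -0.0013  0.0029] at target yaw [ 0.001  -0.0013  0.0029] twist -0.09 len 3.0
```

Call:
play_rows(
  commands=[
    {"offset":[0.0005,-0.0005,0.001],"twist":0},
    {"offset":[0,0,0],"twist":0},
    {"offset":[0,0,0],"twist":0},
    {"offset":[0,0,0],"twist":0},
    {"offset":[0,0,0],"twist":0},
  ],
  jaw=255,
)

```text
time: 2.55
tool_pos: [500.9, -258.3, 206.6]
tcp_rot: [3.14, -0.001, -0.0]
contact_force: [-1.3, -0.4, 6.4]
grip_width: 37.2
```

Call:
play_rows(
  commands=[
    {"offset":[0,0,-0.02],"twist":0},
    {"offset":[0,0,-0.04],"twist":0},
    {"offset":[0,0,-0.045],"twist":0},
    {"offset":[0,0,0],"twist":0},
  ],
)

```text
time: 2.95
tool_pos: [502.0, -258.8, 316.6]
tcp_rot: [3.135, -0.01, 0.0]
contact_force: [-0.1, -0.5, 0.2]
grip_width: 36.9
```

```bash
python3 snap.py w3; python3 go.py 640 -50 130 -1
```

```text
2.95 [ 502.  -258.8  316.6] [179.6   -0.57   0.  ] 36.9 [-0.1 -0.5  0.2]
t 3.0 tcp [ 501.3 -258.3  313.6] tip 135.6 rpy [179.8  -0.3   0. ] grip 37.3
now-yaw [ 0.1387 -0.2083  0.0056] at target yaw [ 0.135  -0.2107  0.0056] twist 1.0 len 250.0
```

View pics/w3.png

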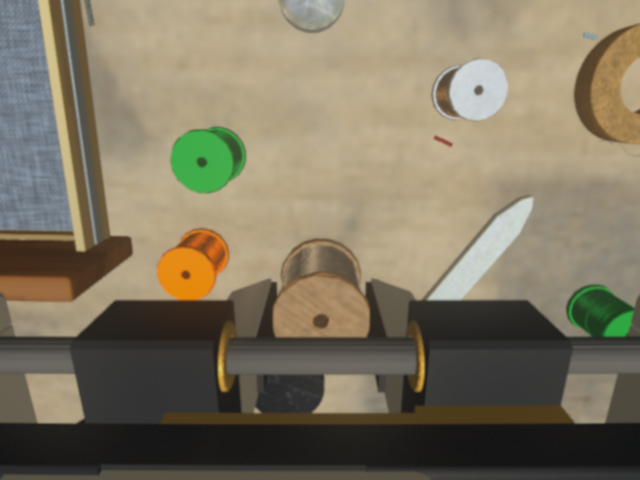

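Call:
play_rows(
  commands=[
    {"offset":[0.0055,-0.0425,-0.0123],"twist":0},
    {"offset":[0.0055,-0.0425,-0.0123],"twist":0},
    {"offset":[0.0055,-0.0425,-0.0123],"twist":0},
    {"offset":[0.0055,-0.0425,-0.0123],"twist":0},
    {"offset":[0.0055,-0.0425,-0.0123],"twist":0},
  ],
)

```text
time: 3.5
tool_pos: [527.9, -43.8, 370.9]
tcp_rot: [-3.141, 0.002, -0.0]
contact_force: [0.5, -0.2, 0.1]
grip_width: 37.2
```

Call:
play_rows(
  commands=[
    {"offset":[0.0055,-0.0425,-0.0123],"twist":0},
    {"offset":[0.0055,-0.0425,-0.0123],"twist":0},
    {"offset":[0,0,0],"twist":0},
    {"offset":[0,0,0],"twist":0},
    {"offset":[0,0,0],"twist":0},
  ],
)

```text
time: 4.0
tool_pos: [539.1, 38.7, 395.1]
tcp_rot: [3.141, 0.002, -0.001]
contact_force: [-0.2, 0.0, -1.5]
grip_width: 37.4
```

```bash
python3 snap.py w4
```

```text
4.0 [539.1  38.7 395.1] [ 1.7998e+02  1.4000e-01 -4.0000e-02] 37.4 [-0.2  0.  -1.5]
```

View pics/w4.png

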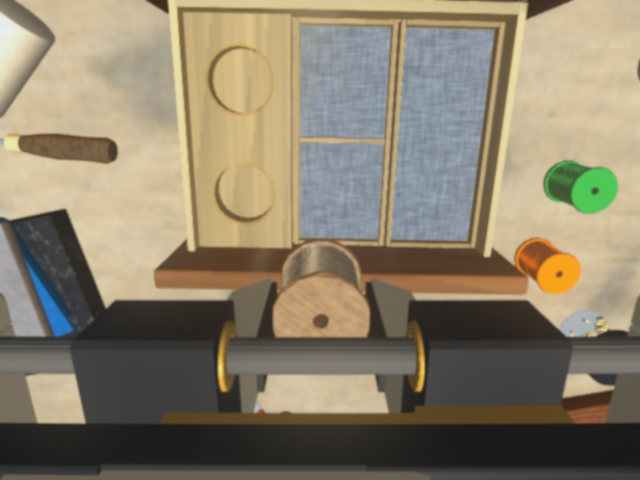

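```bash
python3 - <<'E'
from h import *
o=np.load('w4.npz'); cw=cam('wrist',o);ct=cam('top')
B=lambda X,Y:(170+(X+.5)/5-.5,165+(Y+.5)/5-.5)
for n,u,z in [('wb',(241,80),39),('wf',(245.5,191),39),('wallL',(298,139),29),('wallR',(385,141),29),('pTL',(298,21),29),('pTR',(392,22),29),('pBL',(297,243),29),('pBR',(382,243),29),('tTL',(404,22),31),('tTR',(499,25),31),('tBL',(390,243),31),('tBR',(477,244),31),('boardL',(189,240),90),('boardR',(497,250),90)]: print(n,atz(cw,u,z)[:2].round(1))
for n,u,a in [('wb',(241,80),B(220,198)),('wf',(245.5,191),B(205,373)),('wallR',(385,141),B(450,298)),('wallL',(298,139),B(308,290))]: print(n,*[np.round(k,1) for k in tri(cw,u,ct,a)])
E
```

```text
wb [636.9  99.8]
wf [549.4 101. ]
wallL [591.2  56.9]
wallR [589.6 -15.5]
pTL [680.   55.4]
pTR [679.4 -16.9]
pBL [500.   59.3]
pBR [500.  -16.9]
tTL [679.  -25.7]
tTR [677.2 -98.9]
tBL [500.6 -23.7]
tBR [ 499.6 -101.7]
boardL [523.2 135.2]
boardR [515.2 -93.2]
wb [636.7 100.2  39.9] 1.3
wf [548.  102.9  32.5] 1.3
wallR [590.2 -15.9  30.2] 1.7
wallL [591.9  55.8  32.2] 1.9
```

Call:
play_rows(
  commands=[
    {"offset":[0.0327,-0.02,0.03],"twist":0.3},
    {"offset":[0.0327,-0.02,0.03],"twist":0.4},
    {"offset":[0.0327,-0.02,0.03],"twist":0.3},
    {"offset":[0,0,0.02],"twist":0},
    {"offset":[0,0,0],"twist":0},
  ],
)

```text
time: 4.55
tool_pos: [637.2, 97.7, 281.2]
tcp_rot: [3.141, 0.009, -0.019]
contact_force: [-0.1, 1.1, -1.1]
grip_width: 37.6
```

```bash
python3 snap.py w5;python3 go.py 637 98.5 54 -1
```

```text
4.55 [637.2  97.7 281.2] [179.95   0.52  -1.08] 37.6 [-0.1  1.1 -1.1]
t 4.6 tcp [637.4  97.6 284. ] tip 106.0 rpy [180.    0.3  -1.1] grip 37.2
now-yaw [-0.0004 -0.0009  0.052 ] at target yaw [-0.0004 -0.0009  0.052 ] twist -0.1 len 52.0
```

View pics/w5.png

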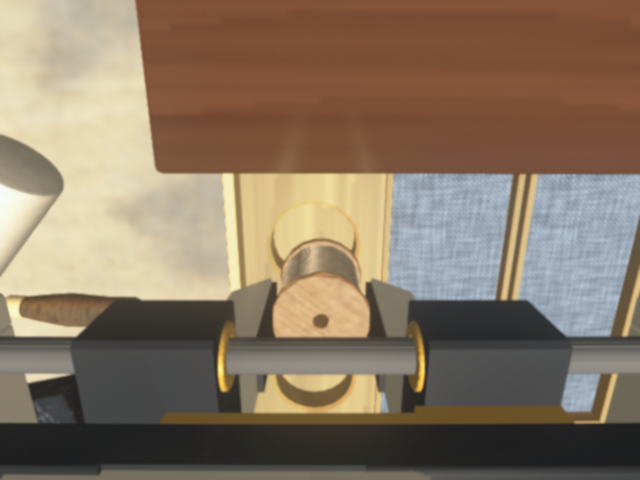

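```bash
python3 - <<'E'
from h import *
o=np.load('w5.npz'); cw=cam('wrist',o)
print(atz(cw,(314.5,201),39),atz(cw,(272,240),39),atz(cw,(357,240),39),atz(cw,(316,411),45))
E
```

```text
[663.51704881  99.89043723  39.        ] [641.03675611 124.83314155  39.        ] [640.11250909  76.01916448  39.        ] [525.70373556 102.06789403  45.        ]
```

Call:
play_rows(
  commands=[
    {"offset":[0,-0.0005,0.02],"twist":0},
    {"offset":[0,0,0.015],"twist":0},
    {"offset":[0,0,0.01],"twist":0},
    {"offset":[0,0,0.005],"twist":0},
    {"offset":[0,0,0],"twist":0},
  ],
)

```text
time: 5.1
tool_pos: [637.7, 98.8, 236.8]
tcp_rot: [3.141, -0.0, -0.018]
contact_force: [0.0, 0.1, -1.0]
grip_width: 37.5
```

```bash
python3 go.py 637 98.5 54 -1
```

```text
t 5.1 tcp [637.7  98.8 236.8] tip 58.8 rpy [180.   -0.   -1.1] grip 37.5
now-yaw [-0.0007  0.0003  0.0048] at target yaw [-0.0007  0.0003  0.0048] twist -0.06 len 5.0
```

Call:
play_rows(
  commands=[
    {"offset":[0,0,0.003],"twist":0},
    {"offset":[0,0,0.003],"twist":0},
    {"offset":[0,0,0],"twist":0},
    {"offset":[0,0,0],"twist":0},
  ],
)

```text
time: 5.5
tool_pos: [637.8, 99.4, 230.4]
tcp_rot: [3.142, -0.0, -0.018]
contact_force: [-0.4, 0.3, -0.2]
grip_width: 37.2
```

Call:
play_rows(
  commands=[
    {"offset":[0,0,0],"twist":0},
    {"offset":[0,0,0],"twist":0},
    {"offset":[0,0,0],"twist":0},
    {"offset":[0,0,-0.01],"twist":0},
    {"offset":[0,0,-0.03],"twist":0},
  ],
  jaw=115,
)

```text
time: 6.0
tool_pos: [636.9, 99.3, 268.3]
tcp_rot: [3.141, 0.006, -0.018]
contact_force: [0.8, 0.6, -0.4]
grip_width: 50.3
```

Call:
play_rows(
  commands=[
    {"offset":[0,0,-0.045],"twist":0},
    {"offset":[0,0,-0.045],"twist":0},
    {"offset":[0,0,0],"twist":0},
  ],
  jaw=85,
)

```text
time: 6.3
tool_pos: [638.7, 99.5, 369.0]
tcp_rot: [-3.141, -0.014, -0.018]
contact_force: [0.8, 0.6, -0.0]
grip_width: 61.0
```

```bash
python3 snap.py w6; python3 go.py 593.3 -355.5 130 0
```

```text
6.3 [638.7  99.5 369. ] [-179.96   -0.83   -1.01] 61.0 [ 0.8  0.6 -0. ]
t 6.35 tcp [638.2  99.4 365.3] tip 187.3 rpy [-180.    -0.5   -1. ] grip 61.4
now-yaw [-0.0368  0.4557  0.0573] at target yaw [-0.0449  0.4549  0.0573] twist -1.01 len 461.0
```

View pics/w6.png

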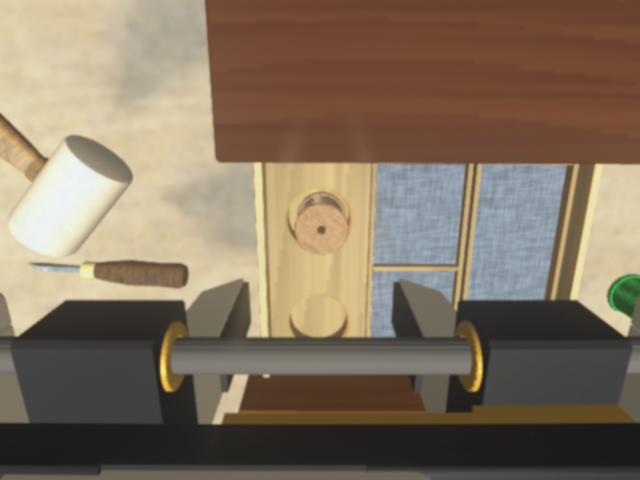

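Tall spool stands in the back well (hole 321,229). Next: short spool.

Call:
play_rows(
  commands=[
    {"offset":[-0.0037,0.0456,0],"twist":0},
    {"offset":[-0.0037,0.0456,0],"twist":0},
    {"offset":[-0.0037,0.0456,0],"twist":0},
    {"offset":[-0.0037,0.0456,0],"twist":0},
    {"offset":[-0.0037,0.0456,0],"twist":0},
  ],
)

```text
time: 6.85
tool_pos: [614.5, -129.9, 359.5]
tcp_rot: [-3.141, 0.002, -0.018]
contact_force: [1.1, 0.2, 0.2]
grip_width: 61.2
```

Call:
play_rows(
  commands=[
    {"offset":[-0.0037,0.0456,0.01],"twist":0},
    {"offset":[-0.0037,0.0456,0.01],"twist":0},
    {"offset":[-0.0037,0.0456,0.01],"twist":0},
    {"offset":[-0.0037,0.0456,0.01],"twist":0},
    {"offset":[-0.0037,0.0456,0.01],"twist":0},
  ],
)

```text
time: 7.35
tool_pos: [592.0, -357.6, 309.0]
tcp_rot: [-3.141, 0.001, -0.018]
contact_force: [-0.0, -0.6, 0.5]
grip_width: 61.0
```

Call:
play_rows(
  commands=[
    {"offset":[0,0,0.02],"twist":0},
    {"offset":[0,0,0],"twist":0},
    {"offset":[0,0,0],"twist":0},
  ],
)

```text
time: 7.65
tool_pos: [592.6, -355.3, 289.6]
tcp_rot: [-3.14, 0.002, -0.017]
contact_force: [-0.1, 0.5, -0.4]
grip_width: 60.9
```

```bash
python3 snap.py w7; python3 go.py 593.3 -355.5 24 -1
```

```text
7.65 [ 592.6 -355.3  289.6] [-1.7991e+02  1.1000e-01 -9.9000e-01] 60.9 [-0.1  0.5 -0.4]
t 7.7 tcp [ 593.  -355.   290.7] tip 112.7 rpy [-180.    0.   -1.] grip 61.0
now-yaw [0.0003 0.0005 0.0887] at target yaw [0.0003 0.0005 0.0887] twist 0.05 len 89.0
```

View pics/w7.png

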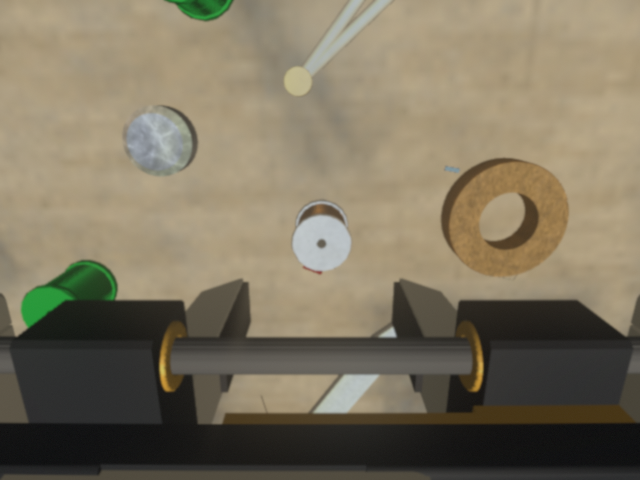

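```bash
python3 - <<'E'
from h import *
o=np.load('w7.npz'); cw=cam('wrist',o)
print('short',atz(cw,(321,243),40),'anv',atz(cw,(158,140.5),18))
E
```

```text
short [ 593.33746901 -355.66800461   40.        ] anv [ 653.05805331 -257.85526285   18.        ]
```

Call:
play_rows(
  commands=[
    {"offset":[0,0,0.04],"twist":0},
    {"offset":[0,0,0.03],"twist":0},
    {"offset":[0,0,0.015],"twist":0},
    {"offset":[0,0,0.004],"twist":0},
    {"offset":[0,0,0],"twist":0},
  ],
)

```text
time: 8.2
tool_pos: [593.3, -355.6, 202.3]
tcp_rot: [3.141, -0.001, -0.017]
contact_force: [0.6, -0.3, 0.2]
grip_width: 61.1
```

```bash
python3 go.py 593.3 -355.5 24 -1
```

```text
t 8.2 tcp [ 593.3 -355.6  202.3] tip 24.3 rpy [ 1.8e+02 -1.0e-01 -1.0e+00] grip 61.1
now-yaw [ 0.     -0.0001  0.0003] at target yaw [ 0.     -0.0001  0.0003] twist 0.03 len 0.0
```

Call:
play_rows(
  commands=[
    {"offset":[0,0,0],"twist":0},
    {"offset":[0,0,0],"twist":0},
    {"offset":[0,0,0],"twist":0},
    {"offset":[0,0,0],"twist":0},
    {"offset":[0,0,0],"twist":0},
  ],
  jaw=255,
)

```text
time: 8.7
tool_pos: [592.8, -356.0, 202.1]
tcp_rot: [3.141, -0.001, -0.018]
contact_force: [-0.2, 0.4, 3.5]
grip_width: 33.5
```

Call:
play_rows(
  commands=[
    {"offset":[0,0,-0.02],"twist":0},
    {"offset":[0,0,-0.045],"twist":0},
    {"offset":[0,0,-0.045],"twist":0},
    {"offset":[0,0,-0.01],"twist":0},
  ],
)

```text
time: 9.1
tool_pos: [593.4, -356.5, 327.9]
tcp_rot: [3.135, -0.008, -0.018]
contact_force: [1.0, -0.6, 0.4]
grip_width: 33.5
```

```bash
python3 go.py 547.5 99 120 -1
```

```text
t 9.1 tcp [ 593.4 -356.5  327.9] tip 149.9 rpy [179.6  -0.5  -1. ] grip 33.5
now-yaw [-0.054  -0.4546  0.0299] at target yaw [-0.0539 -0.4546  0.0299] twist -0.01 len 459.0
```

Call:
play_rows(
  commands=[
    {"offset":[-0.0054,-0.0457,0],"twist":0},
    {"offset":[-0.0054,-0.0457,0],"twist":0},
    {"offset":[-0.0054,-0.0457,0],"twist":0},
    {"offset":[-0.0054,-0.0457,0],"twist":0},
    {"offset":[-0.0054,-0.0457,0],"twist":0},
  ],
)

```text
time: 9.6
tool_pos: [569.0, -125.2, 320.7]
tcp_rot: [-3.141, 0.001, -0.018]
contact_force: [1.1, 0.5, 0.2]
grip_width: 33.7
```

Call:
play_rows(
  commands=[
    {"offset":[-0.0054,-0.0457,0],"twist":0},
    {"offset":[-0.0054,-0.0457,0],"twist":0},
    {"offset":[-0.0054,-0.0457,0],"twist":0},
    {"offset":[-0.0054,-0.0457,0],"twist":0},
    {"offset":[-0.0054,-0.0457,0],"twist":0},
  ],
)

```text
time: 10.1
tool_pos: [546.1, 103.7, 320.8]
tcp_rot: [3.141, 0.001, -0.018]
contact_force: [0.5, 0.5, -0.2]
grip_width: 33.6
```

Call:
play_rows(
  commands=[
    {"offset":[0,0,0.03],"twist":0},
    {"offset":[0,0,0.015],"twist":0},
    {"offset":[0,0,0],"twist":0},
  ],
)

```text
time: 10.4
tool_pos: [545.7, 102.4, 273.7]
tcp_rot: [3.141, 0.006, -0.017]
contact_force: [-0.0, -0.7, -0.6]
grip_width: 33.3
```

```bash
python3 snap.py w8; python3 go.py 547.5 100 48 -1
```

```text
10.4 [545.7 102.4 273.7] [179.97   0.32  -0.95] 33.3 [-0.  -0.7 -0.6]
t 10.45 tcp [546.4 102.1 275.2] tip 97.2 rpy [180.    0.2  -1. ] grip 33.4
now-yaw [0.0011 0.0021 0.0492] at target yaw [0.0011 0.0021 0.0492] twist 0.0 len 49.0
```

View pics/w8.png

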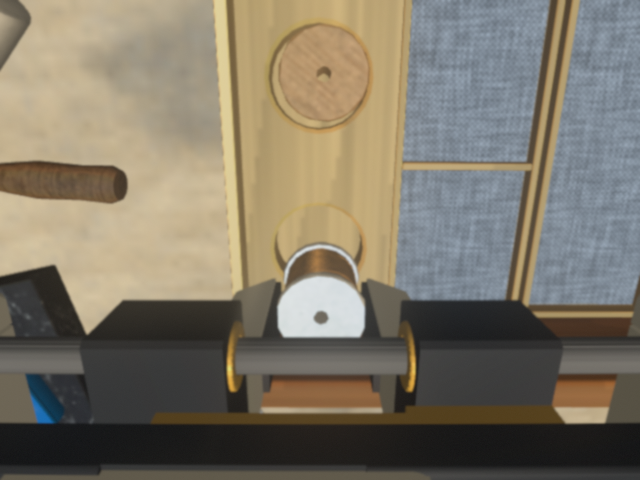

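```bash
python3 - <<'E'
from h import *
o=np.load('w8.npz'); cw=cam('wrist',o)
print(atz(cw,(319.5,204),39),atz(cw,(275,240),39),atz(cw,(364,240),39))
E
```

```text
[572.92789827 101.93564253  39.        ] [552.84413475 126.98355969  39.        ] [552.02591629  77.59746915  39.        ]
```

Call:
play_rows(
  commands=[
    {"offset":[0.001,0.0015,0.02],"twist":0},
    {"offset":[0,0,0.015],"twist":0},
    {"offset":[0,0,0.01],"twist":0},
    {"offset":[0,0,0.003],"twist":0},
    {"offset":[0,0,0],"twist":0},
  ],
)

```text
time: 10.95
tool_pos: [548.0, 100.2, 228.6]
tcp_rot: [3.142, -0.0, -0.018]
contact_force: [-0.4, 0.7, 0.4]
grip_width: 33.7
```

```bash
python3 go.py 547.5 100 48 -1
```

```text
t 10.95 tcp [548.  100.2 228.6] tip 50.6 rpy [180.  -0.  -1.] grip 33.7
now-yaw [-0.0005  0.0003  0.0026] at target yaw [-0.0005  0.0003  0.0026] twist -0.04 len 3.0
```

Call:
play_rows(
  commands=[
    {"offset":[0,0,0.002],"twist":0},
    {"offset":[0,0,0],"twist":0},
    {"offset":[0,0,0],"twist":0},
  ],
)

```text
time: 11.25
tool_pos: [547.9, 100.5, 226.7]
tcp_rot: [3.142, -0.001, -0.018]
contact_force: [-0.3, 0.4, 0.1]
grip_width: 33.4
```

Call:
play_rows(
  commands=[
    {"offset":[0,0,0],"twist":0},
    {"offset":[0,0,0],"twist":0},
    {"offset":[0,0,0],"twist":0},
    {"offset":[0,0,-0.01],"twist":0},
    {"offset":[0,0,-0.03],"twist":0},
  ],
  jaw=125,
)

```text
time: 11.75
tool_pos: [546.9, 100.4, 264.9]
tcp_rot: [3.141, 0.006, -0.018]
contact_force: [0.0, 1.3, 0.4]
grip_width: 46.7
```

Call:
play_rows(
  commands=[
    {"offset":[0,0,-0.045],"twist":0},
    {"offset":[0,0,-0.045],"twist":0},
    {"offset":[0,0,0],"twist":0},
  ],
  jaw=35,
)

```text
time: 12.05
tool_pos: [548.9, 100.6, 363.7]
tcp_rot: [-3.141, -0.013, -0.018]
contact_force: [1.1, 0.0, 0.1]
grip_width: 66.3
```

```bash
python3 snap.py w9; python3 go.py 395.5 -237 120 -1; python3 - <<'E'
from h import *
im=viewer.capture('top')[:,:,::-1]; crop(im,170,165,320,285,5,'pics/top9.png')
E
```

```text
12.05 [548.9 100.6 363.7] [-179.96   -0.76   -1.01] 66.3 [1.1 0.  0.1]
t 12.1 tcp [548.2 100.6 360.4] tip 182.4 rpy [-180.    -0.5   -1. ] grip 70.3
now-yaw [-0.1468  0.3402  0.0624] at target yaw [-0.1468  0.3402  0.0624] twist -0.01 len 376.0
```

View pics/w9.png

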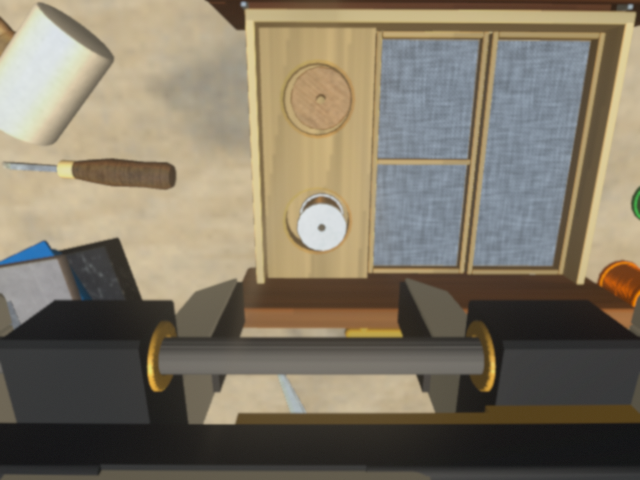

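Both spools stand in their wells. Next: jar.

Call:
play_rows(
  commands=[
    {"offset":[-0.0184,0.0425,0],"twist":0},
    {"offset":[-0.0184,0.0425,0],"twist":0},
    {"offset":[-0.0184,0.0425,0],"twist":0},
    {"offset":[-0.0184,0.0425,0],"twist":0},
    {"offset":[-0.0184,0.0425,0],"twist":0},
  ],
)

```text
time: 12.65
tool_pos: [450.6, -111.6, 355.0]
tcp_rot: [-3.141, 0.003, -0.017]
contact_force: [0.9, -0.7, 0.4]
grip_width: 78.9
```

Call:
play_rows(
  commands=[
    {"offset":[-0.0184,0.0425,0.01],"twist":0},
    {"offset":[-0.0184,0.0425,0.01],"twist":0},
    {"offset":[-0.0184,0.0425,0.01],"twist":0},
    {"offset":[0,0,0.02],"twist":0},
    {"offset":[0,0,0],"twist":0},
  ],
)

```text
time: 13.15
tool_pos: [392.9, -237.3, 303.3]
tcp_rot: [-3.137, 0.006, -0.021]
contact_force: [-0.4, 0.6, -0.3]
grip_width: 79.3
```

```bash
python3 snap.py w10; python3 go.py 395.5 -237 26 -1
```

```text
13.15 [ 392.9 -237.3  303.3] [-179.72    0.33   -1.2 ] 79.3 [-0.4  0.6 -0.3]
t 13.2 tcp [ 393.7 -236.7  304.6] tip 126.6 rpy [-179.8    0.2   -1.1] grip 79.2
now-yaw [0.0018 0.0003 0.1006] at target yaw [0.0018 0.0003 0.1006] twist -0.09 len 101.0
```

View pics/w10.png

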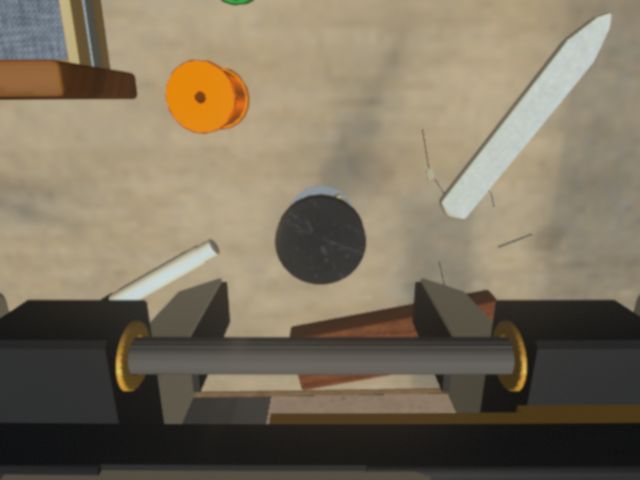

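```bash
python3 - <<'E'
from h import *
o=np.load('w10.npz'); cw=cam('wrist',o)
print(atz(cw,(320.5,238.5),55),'pen',atz(cw,(216,247),5),atz(cw,(115,300),5),'block',atz(cw,(490,291),20),atz(cw,(291,327),20))
print('folder',atz(cw,(610,14),7),atz(cw,(443,203),7),atz(cw,(463,218),7))
E
```

```text
[ 395.93551984 -236.59803835   55.        ] pen [ 374.31262592 -160.09062252    5.        ] [333.12462075 -78.85537242   5.        ] block [ 342.80749744 -355.48103539   20.        ] [ 316.61663854 -213.16870545   20.        ]
folder [ 521.09474877 -415.93608664    7.        ] [ 404.33054124 -321.54576524    7.        ] [ 393.24881511 -336.34208628    7.        ]
```

Call:
play_rows(
  commands=[
    {"offset":[0.002,0,0.04],"twist":-0.1},
    {"offset":[0,0,0.035],"twist":0},
    {"offset":[0,0,0.018],"twist":0},
    {"offset":[0,0,0.006],"twist":0},
    {"offset":[0,0,0],"twist":0},
  ],
)

```text
time: 13.7
tool_pos: [397.0, -236.2, 207.2]
tcp_rot: [-3.141, 0.001, -0.014]
contact_force: [0.9, -0.1, 1.1]
grip_width: 79.1
```

Call:
play_rows(
  commands=[
    {"offset":[0,0,0],"twist":0},
    {"offset":[0,0,0],"twist":0},
    {"offset":[0,0,0],"twist":0},
    {"offset":[0,0,0],"twist":0},
    {"offset":[0,0,0],"twist":0},
  ],
  jaw=255,
)

```text
time: 14.2
tool_pos: [396.7, -237.0, 208.1]
tcp_rot: [3.141, -0.001, -0.016]
contact_force: [0.2, 1.6, 6.2]
grip_width: 54.4
```

Call:
play_rows(
  commands=[
    {"offset":[0,0,-0.02],"twist":0},
    {"offset":[0,0,-0.045],"twist":0},
    {"offset":[0,0,-0.045],"twist":0},
    {"offset":[0,0,-0.03],"twist":0},
  ],
)

```text
time: 14.6
tool_pos: [396.6, -237.0, 350.2]
tcp_rot: [3.14, -0.002, -0.016]
contact_force: [0.6, -0.8, -0.8]
grip_width: 54.1
```

```bash
python3 snap.py w11;python3 go.py 635.5 19.5 150 -1
```

```text
14.6 [ 396.6 -237.   350.2] [ 1.7988e+02 -1.4000e-01 -9.2000e-01] 54.1 [ 0.6 -0.8 -0.8]
t 14.65 tcp [ 397.3 -237.6  354.1] tip 176.1 rpy [179.6  -0.4  -0.9] grip 54.3
now-yaw [ 0.234  -0.2608  0.0261] at target yaw [ 0.2336 -0.2612  0.0261] twist 0.09 len 351.0
```

View pics/w11.png

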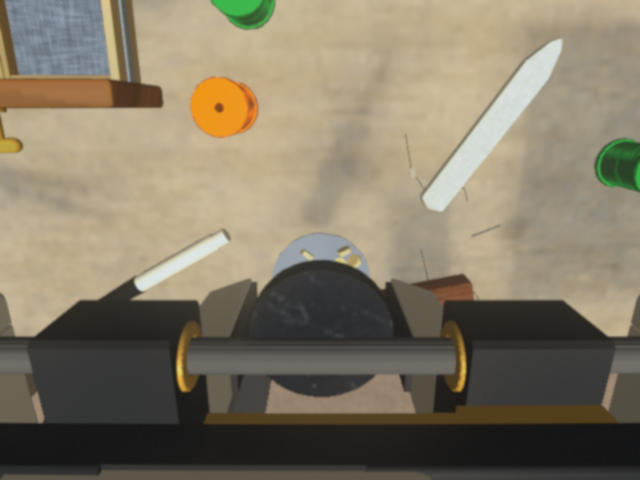

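Call:
play_rows(
  commands=[
    {"offset":[0.0292,-0.0326,0],"twist":0},
    {"offset":[0.0292,-0.0326,0],"twist":0},
    {"offset":[0.0292,-0.0326,0],"twist":0},
    {"offset":[0.0292,-0.0326,0],"twist":0},
    {"offset":[0.0292,-0.0326,0],"twist":0},
  ],
)

```text
time: 15.15
tool_pos: [546.0, -74.8, 347.0]
tcp_rot: [3.141, 0.0, -0.016]
contact_force: [0.3, -0.7, -1.3]
grip_width: 54.1
```

Call:
play_rows(
  commands=[
    {"offset":[0.0292,-0.0326,0],"twist":0},
    {"offset":[0.0292,-0.0326,0.01],"twist":0},
    {"offset":[0.0292,-0.0326,0.02],"twist":0},
    {"offset":[0,0,0.02],"twist":0},
    {"offset":[0,0,0],"twist":0},
  ],
)

```text
time: 15.65
tool_pos: [633.6, 21.2, 293.2]
tcp_rot: [-3.141, 0.007, -0.014]
contact_force: [-0.3, -0.1, -1.6]
grip_width: 54.4
```

```bash
python3 snap.py w12;python3 go.py 635.5 19 53 -1
```

```text
15.65 [633.6  21.2 293.2] [-179.99    0.43   -0.81] 54.4 [-0.3 -0.1 -1.6]
t 15.7 tcp [633.8  20.4 295.3] tip 117.3 rpy [180.    0.3  -0.9] grip 54.3
now-yaw [0.0018 0.0013 0.0643] at target yaw [0.0018 0.0013 0.0643] twist 0.12 len 64.0
```

View pics/w12.png

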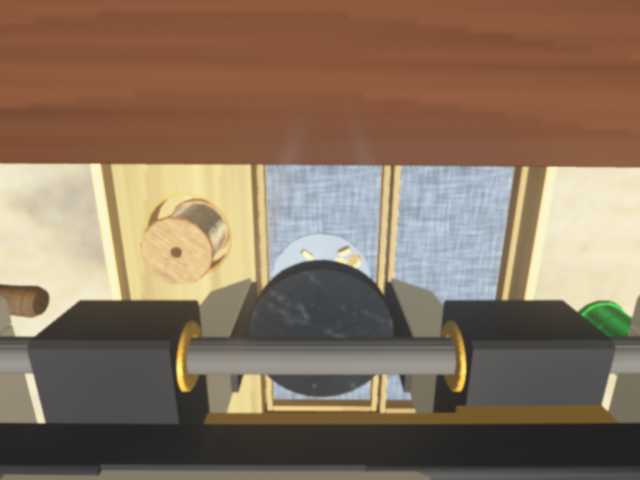

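Call:
play_rows(
  commands=[
    {"offset":[0.0015,0.001,0.025],"twist":0},
    {"offset":[0,0,0.02],"twist":0},
    {"offset":[0,0,0.01],"twist":0},
    {"offset":[0,0,0.005],"twist":0},
    {"offset":[0,0,0],"twist":0},
  ],
)

```text
time: 16.2
tool_pos: [635.8, 18.6, 237.8]
tcp_rot: [3.141, -0.0, -0.017]
contact_force: [0.7, -0.0, -1.2]
grip_width: 54.2
```

```bash
python3 go.py 635.5 19 53 -1
```

```text
t 16.2 tcp [635.8  18.6 237.8] tip 59.8 rpy [180.  -0.  -1.] grip 54.2
now-yaw [-0.0003 -0.0004  0.0068] at target yaw [-0.0003 -0.0004  0.0068] twist 0.04 len 7.0
```

Call:
play_rows(
  commands=[
    {"offset":[0,0,0.003],"twist":0},
    {"offset":[0,0,0.003],"twist":0},
    {"offset":[0,0,0.001],"twist":0},
    {"offset":[0,0,0],"twist":0},
  ],
)

```text
time: 16.6
tool_pos: [635.8, 19.2, 230.4]
tcp_rot: [3.141, -0.0, -0.016]
contact_force: [-1.1, 0.0, -1.0]
grip_width: 54.3
```

Call:
play_rows(
  commands=[
    {"offset":[0,0,0],"twist":0},
    {"offset":[0,0,0],"twist":0},
    {"offset":[0,0,0],"twist":0},
    {"offset":[0,0,-0.01],"twist":0},
    {"offset":[0,0,-0.03],"twist":0},
  ],
  jaw=82,
)

```text
time: 17.1
tool_pos: [635.0, 19.1, 268.4]
tcp_rot: [-3.141, 0.006, -0.016]
contact_force: [1.2, 0.6, 0.6]
grip_width: 61.9
```

Call:
play_rows(
  commands=[
    {"offset":[0,0,-0.045],"twist":0},
    {"offset":[0,0,-0.045],"twist":0},
    {"offset":[0,0,-0.02],"twist":0},
    {"offset":[0,0,0],"twist":0},
  ],
  jaw=75,
)

```text
time: 17.5
tool_pos: [636.1, 19.1, 385.4]
tcp_rot: [3.141, -0.009, -0.016]
contact_force: [0.4, 0.1, -0.4]
grip_width: 64.5
```

```bash
python3 snap.py w13;python3 go.py 653 -257 120 -1
```

```text
17.5 [636.1  19.1 385.4] [179.96  -0.51  -0.91] 64.5 [ 0.4  0.1 -0.4]
t 17.55 tcp [635.7  19.1 382.5] tip 204.5 rpy [180.   -0.2  -0.9] grip 64.8
now-yaw [0.0217 0.2758 0.0845] at target yaw [0.0221 0.2758 0.0845] twist 0.09 len 289.0
```

View pics/w13.png

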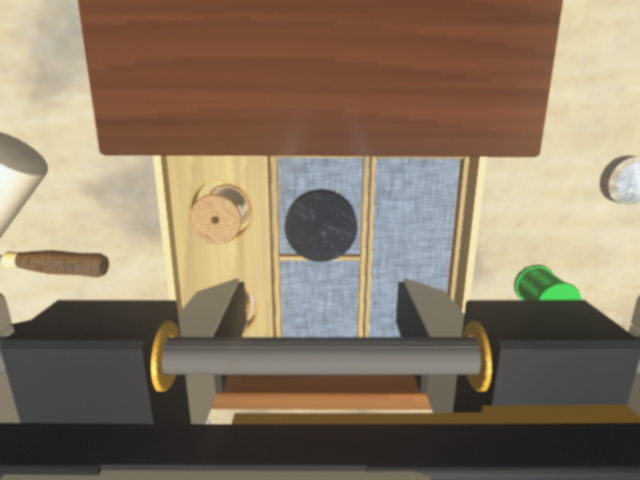

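Jar stands in the back pocket. Next: anvil.

Call:
play_rows(
  commands=[
    {"offset":[0.0036,0.046,0],"twist":0},
    {"offset":[0.0036,0.046,0],"twist":0},
    {"offset":[0.0036,0.046,0],"twist":0},
    {"offset":[0.0036,0.046,0.015],"twist":0},
    {"offset":[0.0036,0.046,0.015],"twist":0},
  ],
)

```text
time: 18.05
tool_pos: [649.7, -212.8, 348.3]
tcp_rot: [-3.141, 0.002, -0.016]
contact_force: [-0.1, 0.9, -1.1]
grip_width: 64.9
```

Call:
play_rows(
  commands=[
    {"offset":[0.0036,0.046,0.015],"twist":0},
    {"offset":[0,0,0.04],"twist":0},
    {"offset":[0,0,0],"twist":0},
    {"offset":[0,0,0],"twist":0},
  ],
)

```text
time: 18.45
tool_pos: [652.7, -256.6, 293.7]
tcp_rot: [-3.139, 0.004, -0.016]
contact_force: [0.6, 0.3, 0.6]
grip_width: 64.7
```

```bash
python3 snap.py w14;python3 go.py 653 -257 11 -1
```

```text
18.45 [ 652.7 -256.6  293.7] [-179.87    0.22   -0.89] 64.7 [0.6 0.3 0.6]
t 18.5 tcp [ 653.3 -256.3  295.8] tip 117.8 rpy [-180.     0.    -0.9] grip 64.9
now-yaw [-0.0003  0.0007  0.1068] at target yaw [-0.0003  0.0007  0.1068] twist 0.15 len 107.0
```

View pics/w14.png

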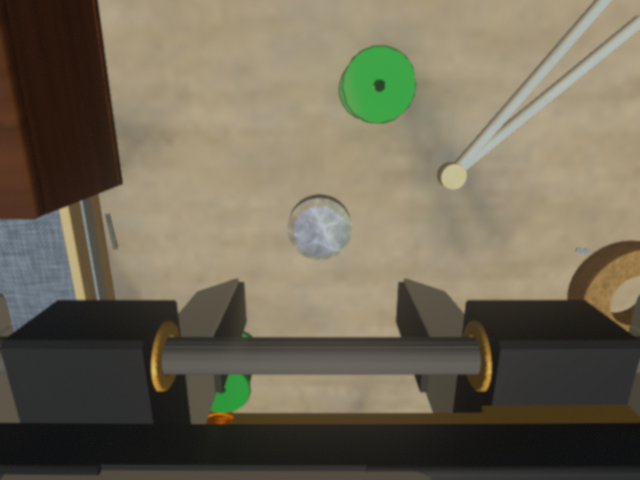

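```bash
python3 - <<'E'
from h import *
o=np.load('w14.npz'); cw=cam('wrist',o)
print(atz(cw,(320,228),18))
E
```

```text
[ 654.42191782 -256.08611487   18.        ]
```

Call:
play_rows(
  commands=[
    {"offset":[0,0,0.04],"twist":0},
    {"offset":[0,0,0.035],"twist":0},
    {"offset":[0,0,0.02],"twist":0},
    {"offset":[0,0,0.008],"twist":0},
    {"offset":[0,0,0],"twist":0},
  ],
)

```text
time: 19.0
tool_pos: [653.5, -256.4, 193.2]
tcp_rot: [3.141, -0.001, -0.015]
contact_force: [-0.6, -0.1, 0.8]
grip_width: 64.9
```

```bash
python3 go.py 653 -257 11 -1
```

```text
t 19.0 tcp [ 653.5 -256.4  193.2] tip 15.2 rpy [180.   -0.   -0.8] grip 64.9
now-yaw [-0.0005  0.0006  0.0042] at target yaw [-0.0005  0.0006  0.0042] twist 0.16 len 4.0
```

Call:
play_rows(
  commands=[
    {"offset":[0.0005,0,0.003],"twist":0},
    {"offset":[0,0,0.0015],"twist":0},
    {"offset":[0,0,0],"twist":0},
  ],
)

```text
time: 19.3
tool_pos: [653.7, -257.3, 188.9]
tcp_rot: [3.141, -0.002, -0.016]
contact_force: [0.0, 0.5, -0.6]
grip_width: 64.3
```

Call:
play_rows(
  commands=[
    {"offset":[0,0,0],"twist":0},
    {"offset":[0,0,0],"twist":0},
    {"offset":[0,0,0],"twist":0},
    {"offset":[0,0,0],"twist":0},
    {"offset":[0,0,0],"twist":0},
  ],
  jaw=255,
)

```text
time: 19.8
tool_pos: [653.5, -257.1, 188.0]
tcp_rot: [-3.141, -0.0, -0.016]
contact_force: [0.2, 1.9, 1.7]
grip_width: 41.7
```

Call:
play_rows(
  commands=[
    {"offset":[0,0,-0.02],"twist":0},
    {"offset":[0,0,-0.045],"twist":0},
    {"offset":[0,0,-0.045],"twist":0},
    {"offset":[0,0,-0.035],"twist":0},
  ],
)

```text
time: 20.2
tool_pos: [653.5, -257.4, 335.3]
tcp_rot: [3.14, -0.002, -0.016]
contact_force: [1.0, -0.7, -1.8]
grip_width: 42.0
```

```bash
python3 snap.py w15;python3 go.py 546 15.5 150 -1
```

```text
20.2 [ 653.5 -257.4  335.3] [ 1.7993e+02 -9.0000e-02 -9.2000e-01] 42.0 [ 1.  -0.7 -1.8]
t 20.25 tcp [ 654.2 -257.7  342.2] tip 164.2 rpy [179.7  -0.6  -0.9] grip 41.5
now-yaw [-0.1125 -0.2714  0.0142] at target yaw [-0.113  -0.2713  0.0142] twist 0.09 len 294.0
```

View pics/w15.png

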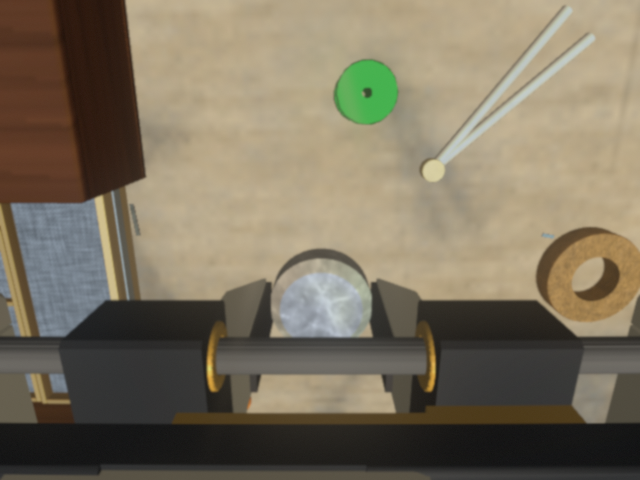

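Call:
play_rows(
  commands=[
    {"offset":[-0.0161,-0.0388,0],"twist":0},
    {"offset":[-0.0161,-0.0388,0],"twist":0},
    {"offset":[-0.0161,-0.0388,0],"twist":0},
    {"offset":[-0.0161,-0.0388,0],"twist":0},
    {"offset":[-0.0161,-0.0388,0],"twist":0},
  ],
)

```text
time: 20.75
tool_pos: [575.1, -60.7, 332.3]
tcp_rot: [3.141, 0.0, -0.016]
contact_force: [1.5, -0.2, -1.0]
grip_width: 42.0
```

Call:
play_rows(
  commands=[
    {"offset":[-0.0161,-0.0388,0],"twist":0},
    {"offset":[-0.0161,-0.0388,0],"twist":0},
    {"offset":[0,0,0.035],"twist":0},
    {"offset":[0,0,0.03],"twist":0},
    {"offset":[0,0,0],"twist":0},
  ],
)

```text
time: 21.25
tool_pos: [543.5, 16.6, 264.1]
tcp_rot: [-3.141, 0.008, -0.015]
contact_force: [-0.0, 0.4, -1.0]
grip_width: 41.7
```

```bash
python3 snap.py w16;python3 go.py 545 15.5 34 -1
```

```text
21.25 [543.5  16.6 264.1] [-179.98    0.47   -0.87] 41.7 [-0.   0.4 -1. ]
t 21.3 tcp [544.5  16.2 266.3] tip 88.3 rpy [-180.     0.3   -0.9] grip 41.6
now-yaw [0.0005 0.0007 0.0543] at target yaw [0.0005 0.0007 0.0543] twist 0.1 len 54.0
```

View pics/w16.png

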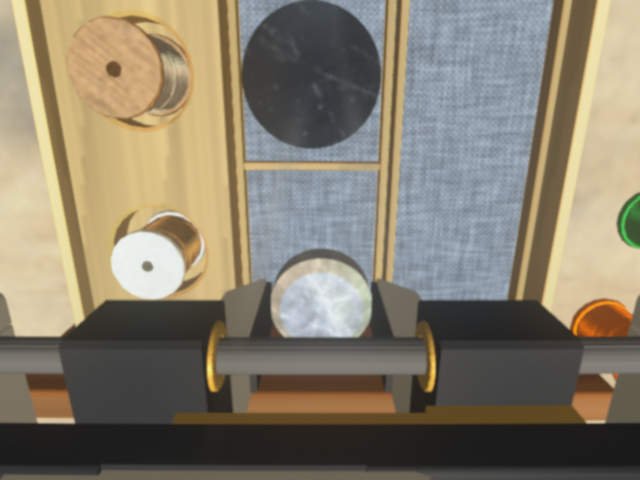

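Call:
play_rows(
  commands=[
    {"offset":[0.0005,0.0007,0.02],"twist":0},
    {"offset":[0,0,0.015],"twist":0},
    {"offset":[0,0,0.008],"twist":0},
    {"offset":[0,0,0.004],"twist":0},
    {"offset":[0,0,0],"twist":0},
  ],
)

```text
time: 21.8
tool_pos: [545.9, 15.2, 221.3]
tcp_rot: [3.141, -0.001, -0.016]
contact_force: [0.3, 0.4, -2.0]
grip_width: 41.7
```

```bash
python3 go.py 545 15.5 34.5 -1
```

```text
t 21.8 tcp [545.9  15.2 221.3] tip 43.3 rpy [180.   -0.   -0.9] grip 41.7
now-yaw [-0.0009 -0.0003  0.0088] at target yaw [-0.0009 -0.0003  0.0088] twist 0.07 len 9.0
```

Call:
play_rows(
  commands=[
    {"offset":[0,0,0.004],"twist":0},
    {"offset":[0,0,0.003],"twist":0},
    {"offset":[0,0,0.001],"twist":0},
    {"offset":[0,0,0],"twist":0},
  ],
)

```text
time: 22.2
tool_pos: [545.6, 15.5, 212.8]
tcp_rot: [3.141, 0.0, -0.016]
contact_force: [-1.0, 0.4, -1.8]
grip_width: 41.8
```

```bash
python3 go.py 545 15.5 34.5 -1
```

```text
t 22.2 tcp [545.6  15.5 212.8] tip 34.8 rpy [180.    0.   -0.9] grip 41.8
now-yaw [-0.0006 -0.      0.0003] at target yaw [-0.0006 -0.      0.0003] twist 0.09 len 1.0
```

Call:
play_rows(
  commands=[
    {"offset":[0,0,0],"twist":0},
    {"offset":[0,0,0],"twist":0},
    {"offset":[0,0,0],"twist":0},
    {"offset":[0,0,-0.01],"twist":0},
    {"offset":[0,0,-0.03],"twist":0},
  ],
  jaw=123,
)

```text
time: 22.7
tool_pos: [544.8, 15.5, 251.5]
tcp_rot: [-3.141, 0.005, -0.016]
contact_force: [0.0, 0.1, 1.4]
grip_width: 47.7
```

Call:
play_rows(
  commands=[
    {"offset":[0,0,-0.045],"twist":0},
    {"offset":[0,0,-0.045],"twist":0},
    {"offset":[0,0,-0.04],"twist":0},
    {"offset":[0,0,0],"twist":0},
  ],
  jaw=123,
)

```text
time: 23.1
tool_pos: [546.4, 15.5, 389.8]
tcp_rot: [3.14, -0.013, -0.016]
contact_force: [0.9, 0.3, 0.3]
grip_width: 47.7
```

```bash
python3 snap.py w17;python3 go.py 460 -372 130 -35.4
```

```text
23.1 [546.4  15.5 389.8] [179.93  -0.72  -0.9 ] 47.7 [0.9 0.3 0.3]
t 23.15 tcp [545.8  15.5 386.7] tip 208.7 rpy [180.   -0.4  -0.9] grip 47.9
now-yaw [-0.0797  0.3888  0.0787] at target yaw [0.1545 0.3655 0.0787] twist 34.49 len 405.0
```

View pics/w17.png

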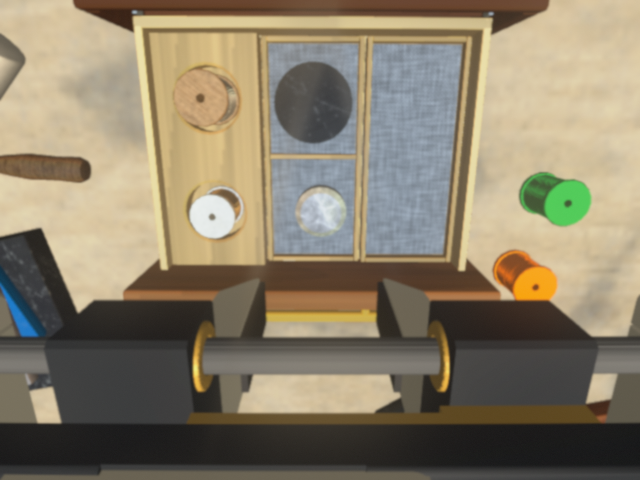

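Anvil lies flat in the front pocket (321,212). Next: the folder.

Call:
play_rows(
  commands=[
    {"offset":[-0.0089,0.0432,0],"twist":0},
    {"offset":[-0.0089,0.0432,0],"twist":0},
    {"offset":[-0.0089,0.0432,0],"twist":0},
    {"offset":[-0.0089,0.0432,0],"twist":0},
    {"offset":[-0.0089,0.0432,0],"twist":0},
  ],
)

```text
time: 23.65
tool_pos: [496.7, -201.2, 381.9]
tcp_rot: [-3.141, 0.002, -0.016]
contact_force: [0.7, 0.3, -0.4]
grip_width: 47.4
```

Call:
play_rows(
  commands=[
    {"offset":[-0.0089,0.0432,0],"twist":0},
    {"offset":[-0.0089,0.0432,0],"twist":0},
    {"offset":[-0.0089,0.0432,0.01],"twist":0},
    {"offset":[-0.0089,0.0432,0.01],"twist":0},
    {"offset":[0,0,0.01],"twist":0},
  ],
)

```text
time: 24.15
tool_pos: [457.4, -376.5, 351.1]
tcp_rot: [3.141, 0.001, -0.021]
contact_force: [0.8, 0.9, 0.7]
grip_width: 47.8
```

Call:
play_rows(
  commands=[
    {"offset":[0,0,0.01],"twist":7},
    {"offset":[0,0,0.01],"twist":7},
    {"offset":[0,0,0.01],"twist":7},
    {"offset":[0,0,0],"twist":7},
    {"offset":[0,0,0],"twist":6.5},
  ],
)

```text
time: 24.65
tool_pos: [459.3, -371.0, 321.3]
tcp_rot: [-3.141, 0.003, -0.623]
contact_force: [-0.1, -0.1, -0.1]
grip_width: 47.8
```

Call:
play_rows(
  commands=[
    {"offset":[0,0,0],"twist":0},
    {"offset":[0,0,0],"twist":0},
  ],
)

```text
time: 24.85
tool_pos: [459.3, -371.4, 322.3]
tcp_rot: [-3.141, 0.001, -0.615]
contact_force: [-0.5, 0.7, 0.4]
grip_width: 47.4
```

```bash
python3 snap.py w18;python3 go.py 460 -372 3 -35.4
```

```text
24.85 [ 459.3 -371.4  322.3] [-1.7998e+02  7.0000e-02 -3.5210e+01] 47.4 [-0.5  0.7  0.4]
t 24.9 tcp [ 459.4 -371.6  322.5] tip 144.5 rpy [-180.     0.   -35.2] grip 47.6
now-yaw [ 0.0008 -0.      0.1415] at target yaw [ 0.0008 -0.      0.1415] twist 0.16 len 141.0
```

View pics/w18.png

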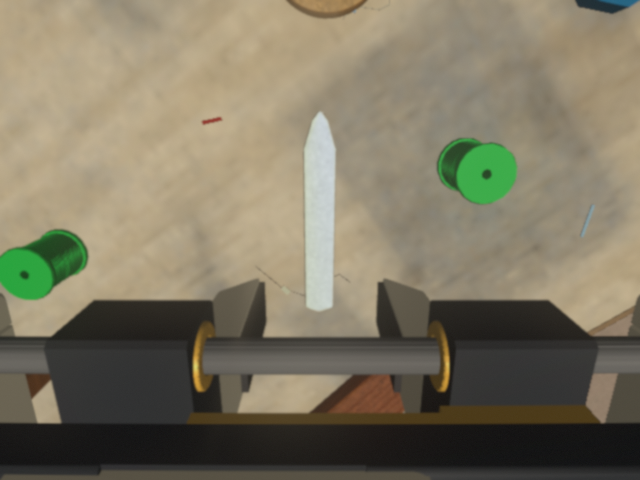

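```bash
python3 - <<'E'
from h import *
o=np.load('w18.npz'); cw=cam('wrist',o)
a,b=atz(cw,(320.5,112),5),atz(cw,(319,310),5);print(a,b,(a+b)/2,np.linalg.norm(a-b),np.degrees(np.arctan2((a-b)[1],(a-b)[0])))
E
```

```text
[ 520.41998425 -415.5678078     5.        ] [ 395.05991752 -325.60383354    5.        ] [ 457.73995089 -370.58582067    5.        ] 154.30056057043868 -35.66490834045685
```

Call:
play_rows(
  commands=[
    {"offset":[0,0,0.045],"twist":0},
    {"offset":[0,0,0.045],"twist":0},
    {"offset":[0,0,0.03],"twist":0},
    {"offset":[0,0,0.01],"twist":0},
    {"offset":[0,0,0],"twist":0},
  ],
)

```text
time: 25.4
tool_pos: [459.1, -371.8, 191.8]
tcp_rot: [-3.141, 0.003, -0.617]
contact_force: [-0.3, 0.5, -0.1]
grip_width: 47.7
```

```bash
python3 go.py 460 -372 3 -35.4
```

```text
t 25.4 tcp [ 459.1 -371.8  191.8] tip 13.8 rpy [-1.80e+02  1.00e-01 -3.53e+01] grip 47.7
now-yaw [ 0.0008 -0.0003  0.0108] at target yaw [ 0.0008 -0.0003  0.0108] twist 0.05 len 11.0
```

Call:
play_rows(
  commands=[
    {"offset":[-0.001,0,0.005],"twist":0},
    {"offset":[0,0,0.003],"twist":0},
    {"offset":[0,0,0.0015],"twist":0},
    {"offset":[0,0,0],"twist":0},
    {"offset":[0,0,0],"twist":0},
  ],
)

```text
time: 25.9
tool_pos: [458.6, -371.6, 183.8]
tcp_rot: [3.141, -0.001, -0.618]
contact_force: [0.3, -0.3, -0.3]
grip_width: 47.4
```

```bash
python3 go.py 458.5 -371 3 -35.5
```

```text
t 25.9 tcp [ 458.6 -371.6  183.8] tip 5.8 rpy [180.   -0.  -35.4] grip 47.4
now-yaw [-0.0004 -0.0004  0.0028] at target yaw [-0.0004 -0.0004  0.0028] twist 0.09 len 3.0
```

Call:
play_rows(
  commands=[
    {"offset":[0,0,0.003],"twist":0},
    {"offset":[0,0,0],"twist":0},
  ],
)

```text
time: 26.1
tool_pos: [458.4, -371.4, 180.1]
tcp_rot: [-3.142, 0.0, -0.618]
contact_force: [-0.6, 0.8, -0.6]
grip_width: 47.7
```

Call:
play_rows(
  commands=[
    {"offset":[0,0,0],"twist":0},
    {"offset":[0,0,0],"twist":0},
    {"offset":[0,0,0],"twist":0},
    {"offset":[0,0,0],"twist":0},
    {"offset":[0,0,0],"twist":0},
  ],
  jaw=255,
)

```text
time: 26.6
tool_pos: [458.5, -371.5, 180.3]
tcp_rot: [3.142, -0.0, -0.618]
contact_force: [0.0, 1.1, -0.3]
grip_width: 22.7
```

Call:
play_rows(
  commands=[
    {"offset":[0,0,-0.02],"twist":0},
    {"offset":[0,0,-0.045],"twist":0},
    {"offset":[0,0,-0.045],"twist":0},
    {"offset":[0,0,-0.045],"twist":0},
    {"offset":[0,0,0],"twist":0},
  ],
)

```text
time: 27.1
tool_pos: [459.4, -372.3, 342.3]
tcp_rot: [3.139, -0.013, -0.618]
contact_force: [-0.4, -0.4, 0.5]
grip_width: 22.8
```

```bash
python3 snap.py w19;python3 go.py 590 -61 150 -1
```

```text
27.1 [ 459.4 -372.3  342.3] [179.85  -0.73 -35.41] 22.8 [-0.4 -0.4  0.5]
t 27.15 tcp [ 458.9 -371.8  338.9] tip 160.9 rpy [179.9  -0.4 -35.4] grip 23.1
now-yaw [-0.0732 -0.3293  0.0109] at target yaw [ 0.1257 -0.3131  0.0109] twist -34.41 len 338.0
```

View pics/w19.png

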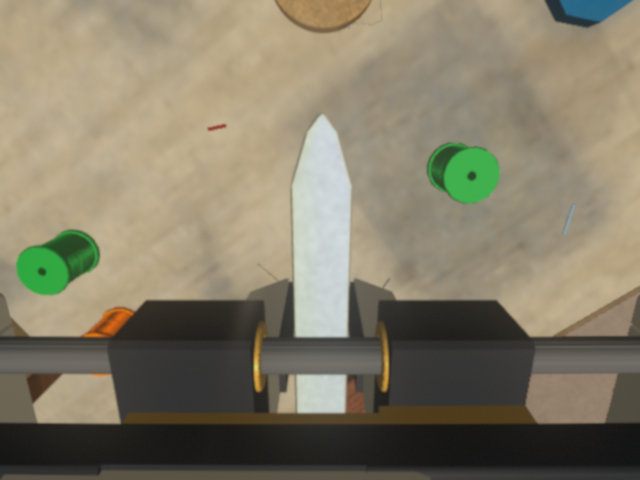

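```bash
python3 - <<'E'
from h import *
o=np.load('w19.npz'); cw=cam('wrist',o)
z=o['tool_pos'][2]-180.3+9
a=atz(cw,(322,115),z); print(a,np.linalg.norm((a-o['tool_pos'])[:2]))
E
```

```text
[ 522.36417669 -419.50840906  171.04010148] 78.66241569723691
```

Call:
play_rows(
  commands=[
    {"offset":[0,0,0],"twist":-5},
    {"offset":[0,0,0],"twist":-7.5},
    {"offset":[0,0,0],"twist":-7.5},
    {"offset":[0,0,0],"twist":-7.5},
    {"offset":[0,0,0],"twist":-6.9},
  ],
)

```text
time: 27.65
tool_pos: [458.2, -371.2, 333.4]
tcp_rot: [-3.139, 0.002, -0.012]
contact_force: [-1.0, 0.3, -0.2]
grip_width: 22.8
```

```bash
python3 go.py 590 -61 140 -1
```

```text
t 27.65 tcp [ 458.2 -371.2  333.4] tip 155.4 rpy [-1.799e+02  1.000e-01 -7.000e-01] grip 22.8
now-yaw [ 0.1279 -0.3118  0.0154] at target yaw [ 0.1264 -0.3124  0.0154] twist 0.29 len 337.0
```

Call:
play_rows(
  commands=[
    {"offset":[0.0159,-0.039,0],"twist":0.1},
    {"offset":[0.0159,-0.039,0],"twist":0.1},
    {"offset":[0.0159,-0.039,0],"twist":0},
    {"offset":[0.0159,-0.039,0],"twist":0},
    {"offset":[0.0159,-0.039,0],"twist":0},
  ],
)

```text
time: 28.15
tool_pos: [542.0, -176.4, 333.6]
tcp_rot: [-3.14, 0.003, -0.021]
contact_force: [0.6, -0.4, -0.4]
grip_width: 22.7
```

Call:
play_rows(
  commands=[
    {"offset":[0.0159,-0.039,0],"twist":0},
    {"offset":[0.0159,-0.039,0],"twist":0},
    {"offset":[0.0159,-0.039,0],"twist":0},
    {"offset":[0,0,0.025],"twist":0},
    {"offset":[0,0,0],"twist":0},
  ],
)

```text
time: 28.65
tool_pos: [591.1, -60.6, 305.8]
tcp_rot: [-3.14, 0.009, -0.019]
contact_force: [-0.2, 0.5, -1.5]
grip_width: 23.0
```

```bash
python3 snap.py w20;python3 go.py 590 -61 25 -1
```

```text
28.65 [591.1 -60.6 305.8] [-179.91    0.49   -1.07] 23.0 [-0.2  0.5 -1.5]
t 28.7 tcp [591.3 -61.6 307.6] tip 129.6 rpy [-179.9    0.4   -1.2] grip 22.7
now-yaw [-0.0013 -0.0006  0.1046] at target yaw [-0.0013 -0.0006  0.1046] twist -0.16 len 105.0
```

View pics/w20.png

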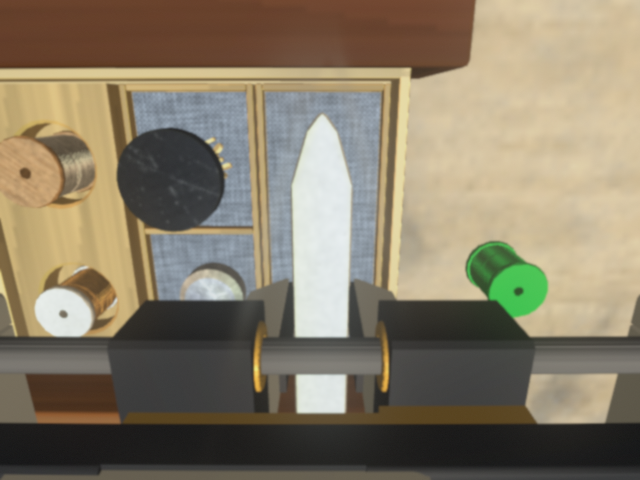

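```bash
python3 - <<'E'
from h import *
o=np.load('w20.npz'); cw=cam('wrist',o)
print(atz(cw,(268,92),31),atz(cw,(380,92),31),atz(cw,(268,250),31),atz(cw,(377,250),31))
E
```

```text
[676.3569664  -31.11684115  31.        ] [675.13567254 -97.31129022  31.        ] [577.05936687 -25.42519049  31.        ] [575.76378698 -97.79986722  31.        ]
```

Call:
play_rows(
  commands=[
    {"offset":[-0.001,-0.0005,0.035],"twist":0},
    {"offset":[0,0,0.03],"twist":0},
    {"offset":[0,0,0.02],"twist":0},
    {"offset":[0,0,0.008],"twist":0},
    {"offset":[0,0,0],"twist":0},
  ],
)

```text
time: 29.2
tool_pos: [590.8, -62.5, 216.7]
tcp_rot: [-3.141, 0.002, -0.023]
contact_force: [0.2, -0.1, -0.1]
grip_width: 22.5
```

```bash
python3 go.py 590 -61 25 -1
```

```text
t 29.2 tcp [590.8 -62.5 216.7] tip 38.7 rpy [-1.8e+02  1.0e-01 -1.3e+00] grip 22.5
now-yaw [-0.0008 -0.0015  0.0137] at target yaw [-0.0008 -0.0015  0.0137] twist -0.29 len 14.0
```

Base currently ≈ 36; lower ~13 to sit ~2 mm above the trough floor, then open a little.

Call:
play_rows(
  commands=[
    {"offset":[-0.0005,-0.001,0.006],"twist":-0.2},
    {"offset":[0,0,0.004],"twist":0},
    {"offset":[0,0,0.002],"twist":0},
    {"offset":[0,0,0],"twist":0},
    {"offset":[0,0,0],"twist":0},
  ],
)

```text
time: 29.7
tool_pos: [590.7, -60.6, 205.6]
tcp_rot: [3.141, -0.001, -0.018]
contact_force: [-0.7, 0.3, -0.9]
grip_width: 22.6
```

```bash
python3 go.py 590 -61 25 -1
```

```text
t 29.7 tcp [590.7 -60.6 205.6] tip 27.6 rpy [180.  -0.  -1.] grip 22.6
now-yaw [-0.0007  0.0004  0.0026] at target yaw [-0.0007  0.0004  0.0026] twist -0.01 len 3.0
```

Call:
play_rows(
  commands=[
    {"offset":[0,0,0.0025],"twist":0},
    {"offset":[0,0,0],"twist":0},
    {"offset":[0,0,0],"twist":0},
  ],
)

```text
time: 30.0
tool_pos: [590.6, -60.6, 202.8]
tcp_rot: [3.142, 0.0, -0.018]
contact_force: [-0.1, -0.2, -0.0]
grip_width: 22.9
```

Call:
play_rows(
  commands=[
    {"offset":[0,0,0],"twist":0},
    {"offset":[0,0,0],"twist":0},
    {"offset":[0,0,0],"twist":0},
    {"offset":[0,0,-0.01],"twist":0},
    {"offset":[0,0,-0.03],"twist":0},
  ],
  jaw=177,
)

```text
time: 30.5
tool_pos: [589.7, -60.4, 241.2]
tcp_rot: [-3.14, 0.006, -0.018]
contact_force: [1.4, -0.2, -0.1]
grip_width: 28.1
```

Call:
play_rows(
  commands=[
    {"offset":[0,0,-0.045],"twist":0},
    {"offset":[0,0,-0.045],"twist":0},
    {"offset":[-0.01,0,-0.045],"twist":0},
    {"offset":[-0.03,0,-0.02],"twist":0},
    {"offset":[0,0,0],"twist":0},
  ],
)

```text
time: 31.0
tool_pos: [548.8, -59.7, 402.6]
tcp_rot: [3.14, -0.006, -0.018]
contact_force: [0.7, 0.3, -0.2]
grip_width: 28.2
```

```bash
python3 snap.py w21;python3 go.py 430 23 36 -1;  python3 - <<'E'
from h import *
im=viewer.capture('top')[:,:,::-1]; crop(im,170,165,320,285,5,'pics/top21.png')
E
```

```text
31.0 [548.8 -59.7 402.6] [179.9   -0.36  -1.01] 28.2 [ 0.7  0.3 -0.2]
t 31.05 tcp [549.7 -59.8 400.5] tip 222.5 rpy [179.9  -0.2  -1. ] grip 28.2
now-yaw [-0.1212 -0.0806  0.1865] at target yaw [-0.1212 -0.0807  0.1865] twist -0.03 len 237.0
```

View pics/w21.png

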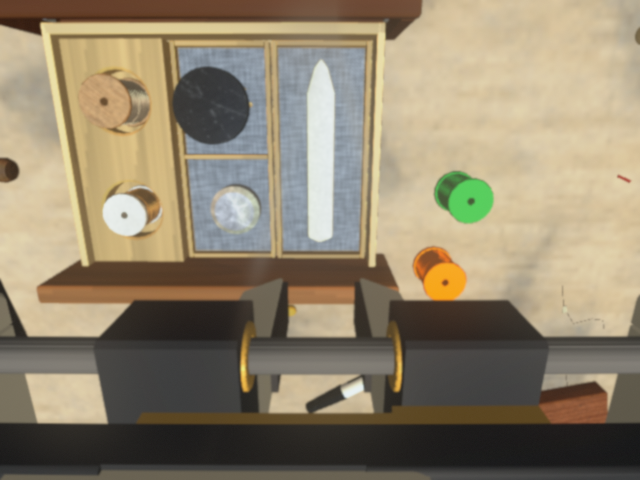

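Everything is in place, folder flat in trough (320,150). Now close the fingers and go before the handle.

Call:
play_rows(
  commands=[
    {"offset":[-0.0327,-0.0205,0],"twist":0},
    {"offset":[-0.0327,-0.0205,0],"twist":0},
    {"offset":[-0.0327,-0.0205,0],"twist":0},
    {"offset":[-0.0327,-0.0205,0.02],"twist":0},
    {"offset":[0,0,0.04],"twist":0},
  ],
  jaw=255,
)

```text
time: 31.6
tool_pos: [419.3, 26.3, 338.4]
tcp_rot: [-3.141, -0.003, -0.016]
contact_force: [0.9, -0.5, -1.0]
grip_width: 0.2
```

Call:
play_rows(
  commands=[
    {"offset":[0,0,0.04],"twist":0},
    {"offset":[0,0,0.04],"twist":0},
    {"offset":[0,0,0],"twist":0},
    {"offset":[0,0,0],"twist":0},
  ],
)

```text
time: 32.0
tool_pos: [421.7, 24.4, 257.5]
tcp_rot: [-3.141, 0.003, -0.018]
contact_force: [0.8, -0.6, 0.5]
grip_width: 0.5
```

```bash
python3 snap.py w22;python3 go.py 420 23 36 -1
```

```text
32.0 [421.7  24.4 257.5] [-1.7999e+02  1.5000e-01 -1.0200e+00] 0.5 [ 0.8 -0.6  0.5]
t 32.05 tcp [422.1  24.3 258.5] tip 80.5 rpy [180.  -0.  -1.] grip -0.0
now-yaw [-0.0021  0.0014  0.0445] at target yaw [-0.0021  0.0014  0.0445] twist -0.01 len 45.0
```

View pics/w22.png

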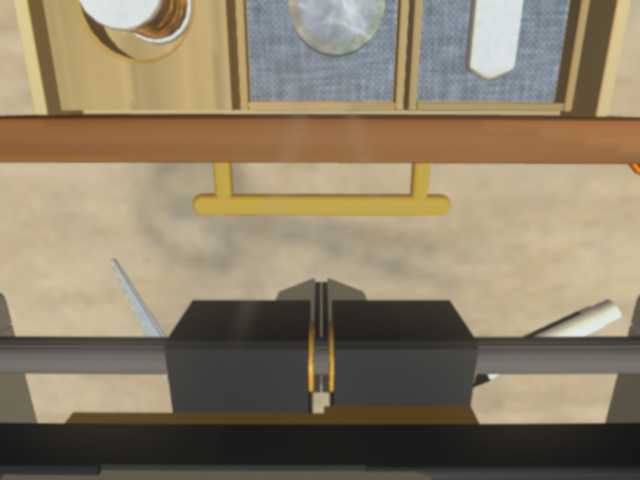

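```bash
python3 - <<'E'
from h import *
o=np.load('w22.npz'); cw=cam('wrist',o)
print(atz(cw,(320,205),57),atz(cw,(320,214),52))
E
```

```text
[457.19240224  23.54419612  57.        ] [451.65527744  23.65535612  52.        ]
```

Call:
play_rows(
  commands=[
    {"offset":[0,0,0.025],"twist":0},
    {"offset":[0,0,0.014],"twist":0},
    {"offset":[0,0,0.005],"twist":0},
    {"offset":[0,0,0],"twist":0},
  ],
)

```text
time: 32.45
tool_pos: [421.9, 24.3, 214.7]
tcp_rot: [3.141, -0.002, -0.018]
contact_force: [0.0, -0.1, -0.1]
grip_width: 0.2
```

Call:
play_rows(
  commands=[
    {"offset":[0.008,0,0],"twist":0},
    {"offset":[0.006,0,0],"twist":0},
    {"offset":[0.004,0,0],"twist":0},
    {"offset":[0.004,0,0],"twist":0},
    {"offset":[0.004,0,0],"twist":0},
  ],
)

```text
time: 32.95
tool_pos: [447.2, 24.0, 213.8]
tcp_rot: [3.142, 0.001, -0.018]
contact_force: [-2.5, -0.1, 2.4]
grip_width: 0.5
```

```bash
python3 go.py 640 20 36 -1; python3 - <<'E'
from h import *
print(status.get_obs()['contact_force'])
E
```

```text
t 32.95 tcp [447.2  24.  213.8] tip 35.8 rpy [ 1.8e+02  1.0e-01 -1.0e+00] grip 0.5
now-yaw [ 0.1928  0.0006 -0.0002] at target yaw [ 0.1928  0.0006 -0.0002] twist -0.01 len 193.0
[-2.45187625 -0.11426578  2.4208173 ]
```

Call:
play_rows(
  commands=[
    {"offset":[0.005,0,0],"twist":0},
    {"offset":[0.006,0,0],"twist":0},
    {"offset":[0.007,0,0],"twist":0},
    {"offset":[0.008,0,0],"twist":0},
    {"offset":[0.009,0,0],"twist":0},
  ],
)

```text
time: 33.45
tool_pos: [482.9, 23.3, 213.7]
tcp_rot: [3.142, 0.0, -0.018]
contact_force: [-2.7, -0.3, -0.2]
grip_width: 0.2
```

Call:
play_rows(
  commands=[
    {"offset":[0.009,0,0],"twist":0},
    {"offset":[0.009,0,0],"twist":0},
    {"offset":[0.009,0,0],"twist":0},
    {"offset":[0.009,0,0],"twist":0},
    {"offset":[0.009,0,0],"twist":0},
  ],
)

```text
time: 33.95
tool_pos: [528.0, 22.4, 213.7]
tcp_rot: [3.141, 0.0, -0.018]
contact_force: [-2.9, -0.7, 0.3]
grip_width: 0.7
```

Call:
play_rows(
  commands=[
    {"offset":[0.009,0,0],"twist":0},
    {"offset":[0.009,0,0],"twist":0},
    {"offset":[0.009,0,0],"twist":0},
    {"offset":[0.009,0,0],"twist":0},
    {"offset":[0.009,0,0],"twist":0},
  ],
)

```text
time: 34.45
tool_pos: [573.0, 21.7, 213.8]
tcp_rot: [3.141, 0.0, -0.018]
contact_force: [-2.4, -1.7, 0.1]
grip_width: 0.4
```

Call:
play_rows(
  commands=[
    {"offset":[0.009,0,0],"twist":0},
    {"offset":[0.009,0,0],"twist":0},
    {"offset":[0.007,0,0],"twist":0},
    {"offset":[0.005,0,0],"twist":0},
    {"offset":[0.003,0,0],"twist":0},
  ],
)

```text
time: 34.95
tool_pos: [605.7, 21.2, 213.7]
tcp_rot: [-3.142, -0.0, -0.018]
contact_force: [-3.2, -1.1, 1.0]
grip_width: 0.5
```

```bash
python3 snap.py w23;  python3 - <<'E'
from h import *
im=viewer.capture('top')[:,:,::-1]; crop(im,150,70,330,300,3,'pics/top23.png')
E
```

```text
34.95 [605.7  21.2 213.7] [-1.80e+02 -1.00e-02 -1.01e+00] 0.5 [-3.2 -1.1  1. ]
```

View pics/w23.png

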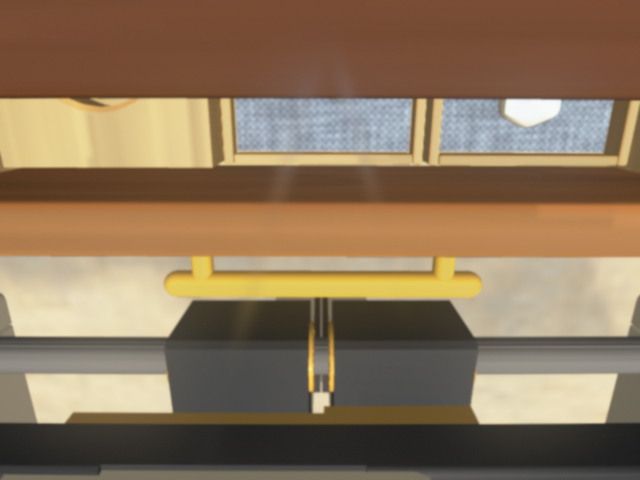

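Call:
play_rows(
  commands=[
    {"offset":[0.004,0,0],"twist":0},
    {"offset":[0.005,0,0],"twist":0},
    {"offset":[0.005,0,0],"twist":0},
    {"offset":[0.004,0,0],"twist":0},
    {"offset":[0.003,0,0],"twist":0},
  ],
)

```text
time: 35.55
tool_pos: [626.7, 20.9, 213.8]
tcp_rot: [-3.141, -0.0, -0.018]
contact_force: [-1.0, 1.3, 2.1]
grip_width: 0.4
```

Call:
play_rows(
  commands=[
    {"offset":[0.002,0,0],"twist":0},
    {"offset":[0.002,0,0],"twist":0},
    {"offset":[0.002,0,0],"twist":0},
  ],
)

```text
time: 35.85
tool_pos: [632.1, 20.8, 213.7]
tcp_rot: [-3.141, 0.001, -0.018]
contact_force: [-9.2, 1.2, 5.8]
grip_width: 0.6
```

Call:
play_rows(
  commands=[
    {"offset":[0.001,0,0],"twist":0},
    {"offset":[0.001,0,0],"twist":0},
  ],
)

```text
time: 36.05
tool_pos: [632.8, 20.8, 213.7]
tcp_rot: [-3.142, 0.006, -0.017]
contact_force: [-13.2, 1.9, 9.8]
grip_width: 0.4
```

```bash
python3 snap.py w24
```

```text
36.05 [632.8  20.8 213.7] [-180.      0.34   -1.  ] 0.4 [-13.2   1.9   9.8]
```

View pics/w24.png

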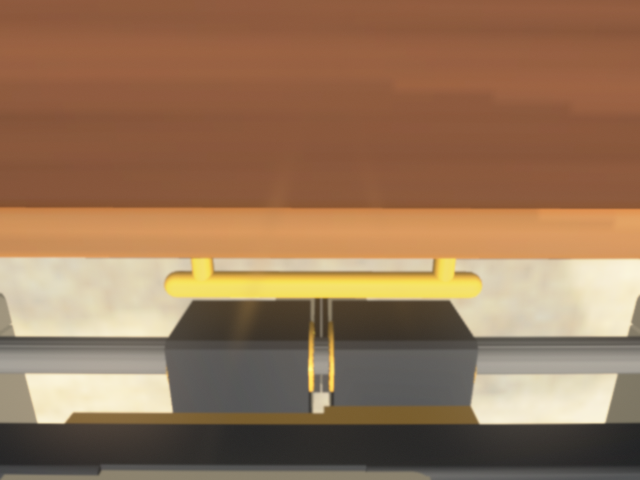

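Force rose to 13 N at the stop and no gap shows between chest and front board. Backing off.

Call:
play_rows(
  commands=[
    {"offset":[0,0,0],"twist":0},
    {"offset":[0,0,0],"twist":0},
    {"offset":[-0.005,0,0],"twist":0},
    {"offset":[-0.02,0,0],"twist":0},
    {"offset":[-0.04,0,0],"twist":0},
  ],
)

```text
time: 36.6
tool_pos: [570.5, 21.3, 214.0]
tcp_rot: [3.141, -0.005, -0.018]
contact_force: [0.5, 0.2, 0.2]
grip_width: 0.7
```

Call:
play_rows(
  commands=[
    {"offset":[-0.04,0,0],"twist":0},
    {"offset":[-0.02,0,-0.03],"twist":0},
    {"offset":[0,0,-0.045],"twist":0},
    {"offset":[0,0,-0.045],"twist":0},
    {"offset":[0,0,0],"twist":0},
  ],
)

```text
time: 37.1
tool_pos: [510.9, 22.6, 340.1]
tcp_rot: [3.14, -0.014, -0.018]
contact_force: [0.9, -0.2, 0.2]
grip_width: 0.4
```

Call:
play_rows(
  commands=[
    {"offset":[0,0,0],"twist":0},
    {"offset":[0,0,0],"twist":0},
  ],
)

```text
time: 37.3
tool_pos: [509.0, 22.8, 332.8]
tcp_rot: [3.142, 0.001, -0.018]
contact_force: [0.4, 0.4, -0.5]
grip_width: -0.0
```

```bash
python3 snap.py w25;python3 - <<'E'
from h import *
o=np.load('w25.npz'); cw=cam('wrist',o)
im=viewer.capture('scene')[:,:,::-1]; cv2.imwrite('pics/scene25.png',im)
E
```

```text
37.3 [509.   22.8 332.8] [ 1.7999e+02  7.0000e-02 -1.0200e+00] -0.0 [ 0.4  0.4 -0.5]
```

View pics/w25.png

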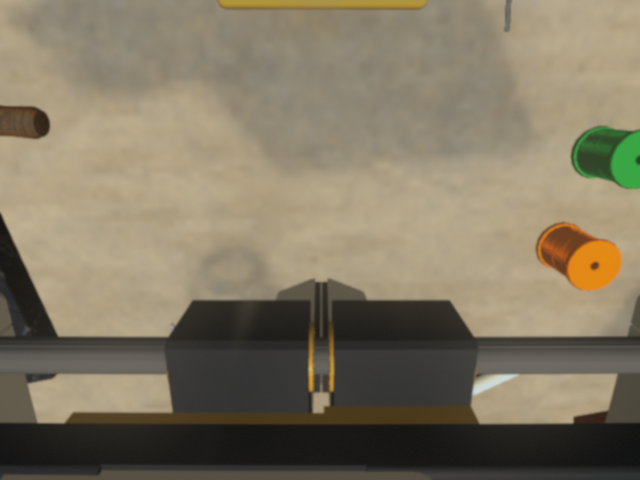

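View pics/scene25.png

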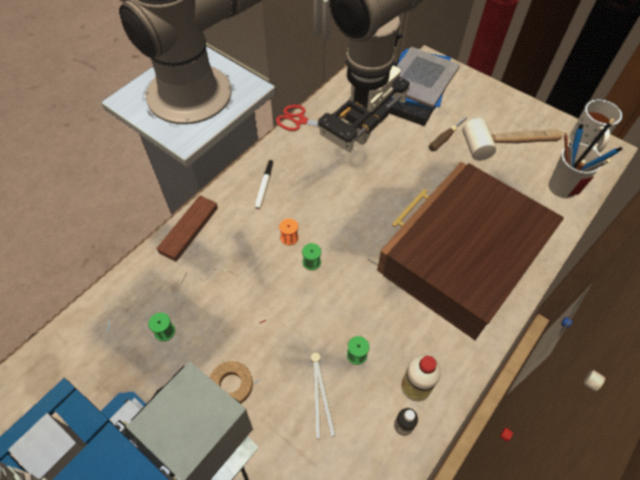

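The drawer is shut: the front board sits flush with the chest at (385,265) and the bar is at (410,208). The look-alikes haven't moved. Handing in.

```bash
python3 -c "
from plant import ticket; print(ticket.close_job())"
```

```text
the job is handed in; nothing more can be done
None
```

The job is done and handed in at about 37 s on the robot's clock, with the drawer shut.

- **Placing:** I followed your order.

| Item | Place |
|---|---|
| Tall spool | Back well |
| Short spool | Front well |
| Rivet jar | Back pocket |
| Anvil | Front pocket, lying flat |
| Bone folder | Flat in the trough |

- **Shutting:** I pushed the handle bar slowly with closed fingers. The drawer moved about 190 mm with 2–3 N of resistance. The force rose to 13 N at the stop, and I then backed the robot clear.
- **Last checks:** The wrist view just before shutting showed all five items in their places. The final scene view showed the front board flush with the chest, and the green and orange look-alikes untouched.
- **Disagreements:** The grip width read 1–2 mm under the given diameters. Camera heights were mostly within 3 mm of the text, with some rougher readings (jar lid, anvil, well rim, folder ends) off by up to 10 mm, and one folder-tip reading about 25 mm off. I used the given heights, checked against these.
- **Not checked:** I couldn't see inside the drawer once it was shut.

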